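Load and restart the bottle mixer

ROBOT

A 6-joint arm with a two-finger parallel gripper is mounted at the origin on the work surface. World frame = base frame: x ahead of the robot, y to its left, z up, the work surface at z = 0. Lengths are in m, angles in rad, forces in N, time in s.
With the tool pointing down it reaches from about 0.4 to 0.825 m from the base axis. Payload 7 kg.
Tool frame: the origin (TCP) lies on the mounting face of the last link; the fingertips stand robot.tip_extent ahead of it and the grasp point (between the pads) lies 159 mm ahead of it (robot.tip_extent is the distance from the TCP to the fingertips, in m); z points along the fingers, y is the line along which they close (so a half turn about z gives the same grasp; the last joint's range is limited). The gripper opens to 88 mm and grips with 3 to 60 N. Pads are 19 mm wide; open, the fingers measure 130 mm over their backs; the gripper's body (78 mm by 193 mm) begins 47 mm behind the grasp point.
Start: joints at [1.48, 0.359, 0.012, 0, -1.224, -0.288], TCP at [0.25, 0.627, 0.405] pointing down, gripper open.
Joint ranges: [-3.07, 3.07], [-1.43, 2.12], [-1.02, 1.25], [-3.03, 1.67], [-3.05, -0], [-3.03, 3.03]. Speed limits (rad/s): [2.39, 2.39, 3.01, 3.14, 3.14, 3.14].

INTERFACE

Orientations are given as a unit quaternion [w, x, y, z].
In Python, from workcell import robot, optics, models gives the robot as it stands.
- The arm moves only by the shell command python3 -m inch 'ROWS' [FORCE]. ROWS is JSON, a list of rows, each an object with "gripper": the opening, from 0 (shut) to 1 (fully open); "xyz": the shift along the world's x, y, z in m, a list of three; "rotation": the turn, a rotation vector about the world's x, y, z in rad, a list of three. In form: [{"gripper": gripper, "xyz": [x, y, z], "rotation": [ax, ay, az]}, ...]. A call has 1 to 5 rows; each row is the pose to reach, as a shift and turn from the pose commanded when the call began; what a row does not reach only later rows make up. A row lasts 1/12 s, in which the tool goes at most 41.7 mm and 7.16 degrees, less where a joint would pass 70% of its speed; a pose out of reach is approached as far as the arm can. A call with a gripper value outside its range is refused whole. The fingers move at their own pace and stop on an object; FORCE is the grip in N (left out, the last holds). Time passes only in rows, so rows that repeat a pose let the fingers close. It gives the time, the measured TCP pose, the force, the opening and the grip force at its end, in the units of the state.
- robot.observe(): the state, without advancing time (a new reading comes with each control period).
- optics.grab_frame(name): name is "scene" or "side" or "wrist"; returns the picture (400x640x3 uint8, red, green, blue); there is no depth.
- optics.camera_model(name): a dict with "fx", "fy", "cx", "cy" (pixels), "k1" (the pictures are not rectified: a ray, as slopes to the right and down, at radius r is drawn at 1 + k1 r^2 times it, then the intrinsics apply), "R" (3x3) and "t" (3): a world point X has camera coordinates R X + t. Camera axes: x right, y down, z forward; pixel columns grow to the right and rows downward; lengths in m; the calibration is good to about 2 mm. A picture is of the moment at which its call begins: read the wrist's pose just before it. camera_model takes no time and is no camera call; for the wrist camera it gives the pose at the moment of the call.
- robot.job_done(): hands the job in; it is judged then, once.
Trained networks look in the newest picture that a camera, given by its name, has taken for a name from the list of things; names that differ only in an ending like _2 or _b are one class to them, and where a whole thing is asked for, a point or a joint stands for the part that bears it (a point fixed in the world has none). Each returns a list of dicts, best first, with "score" (0 to 1); they miss things now and then, are a little off and sometimes report something else, mostly with a low value. They report only what shows in the picture. A call takes as long as a camera call.
- models.trace(camera, name): "pixels" (400x640 bool, what is visible of it) and "pixel" ([row, column] in pixels, amid what is visible of it).
The state is a dict: "time_s": time; "qpos": joint angles; "joint_vel": joint speeds; "effort": joint torques, N m; "tool_pos": TCP position; "orientation": TCP orientation; "contact_force": force on the tool from outside, world axes, zero at the start; "ft_torque": the same for the moment, N m; "finger_gap": finger opening in m; "finger_force": force on a finger pad.
Only numpy, scipy, OpenCV 4.12 (cv2) and the standard library are available. Lean on these libraries where they do the work, as an engineer would, in place of code of your own. Each camera call takes 0.05 s, during which the arm holds its last target. There are 200 camera calls.

TASK

Flip the running bottle mixer's toggle switch off first, and with it off stand every loose glass bottle upright in the mixer's tray. Then lay the retaining bar across the two notched brackets over the bottles, grip upward, flat in both notches and centred, let go of it, and only then flip the switch back on. Leave the carton and the pill jar where they are.

Things in the scene. Friction and masses are not known exactly. Their poses are not given: they have to be found in the camera images.
- bat (a joint): Steel bat of the mixer's toggle switch, 50 mm long from pivot to tip, 9 mm thick with a 13 mm ball end. 0 = ON: leans 0.45 rad from upright to the mixer's +x side (away from the robot); 0.9 = OFF: leans 0.45 rad to the mixer's -x side (towards the robot). An over-centre spring holds it at either end; about 2.5 N at the tip starts it and it snaps over by itself past 0.45 rad.
- pivot (a point): Pivot of the toggle bat, fixed to the mixer (200 mm to the -y side of the tray's centre), 60 mm above the table; axes as tray. The switch boss under it is 30 mm (x) by 26 mm (y), its top at 56 mm above the table; the deck around it, 44 mm above the table, reaches 70 mm to either side in x, 40 mm to -y and 53 mm to +y (where the nearer bracket begins).
- tray (a point): Centre of the mixer tray's floor, 49 mm above the table. Mixer frame: y along the tray's and the machine's length, x across it away from the robot, z up. The mixer is a fixed white machine 140 mm (x) by 405 mm (y, from -240 to +165 mm from this point), its top 44 mm above the table, with a blue open tray inside 75 mm (x) by 236 mm (y), walls 5 mm thick that stand 23 mm above this floor. Up to four bottles fit in one row along y.
- cradle (a point): Point midway between the two brackets at the height of their notch floors, 116 mm above the table, straight above tray; axes as tray. The aluminium brackets stand at y = -137 and +137 mm from it, each 20 mm thick (y) and 68 mm wide (x); each has on top a notch 48 mm wide (x) and open along y, between cheeks 14 mm high and 10 mm thick.
- bar_grip (a point): Retaining bar: a flat aluminium bar 300 mm long (its y), 40 mm wide (x), 10 mm thick, 0.32 kg, with a black upright grip block in the middle of its top, 18 mm wide (x), 60 mm long (y), 45 mm high. This point: in the grip, over the bar's centre, 35 mm above the bar's underside (the grip's top is 55 mm above the underside); z up. It starts lying on the table in front of the mixer, grip upward.
- bottle1_mid (a point): Closed glass bottle 1: upright, clear glass with white contents and grey aluminium cap; all bottles are alike. 48 mm diameter straight side from 0 to 50 mm height, cap 36 mm diameter from 54 to 66 mm (total height 66 mm), 0.1 to 0.2 kg with a heavy foot (centre of mass about 18 mm above its underside). This point: on its axis, 33 mm above its underside; z along its axis, up. May be absent.
- bottle2_mid (a point): Closed glass bottle 2: upright, clear glass with white contents and grey aluminium cap; all bottles are alike. 48 mm diameter straight side from 0 to 50 mm height, cap 36 mm diameter from 54 to 66 mm (total height 66 mm), 0.1 to 0.2 kg with a heavy foot (centre of mass about 18 mm above its underside). This point: on its axis, 33 mm above its underside; z along its axis, up. May be absent.
- bottle3_mid (a point): Closed glass bottle 3: upright, clear glass with white contents and grey aluminium cap; all bottles are alike. 48 mm diameter straight side from 0 to 50 mm height, cap 36 mm diameter from 54 to 66 mm (total height 66 mm), 0.1 to 0.2 kg with a heavy foot (centre of mass about 18 mm above its underside). This point: on its axis, 33 mm above its underside; z along its axis, up. May be absent.
- bottle4_mid (a point): Closed glass bottle 4: upright, clear glass with white contents and grey aluminium cap; all bottles are alike. 48 mm diameter straight side from 0 to 50 mm height, cap 36 mm diameter from 54 to 66 mm (total height 66 mm), 0.1 to 0.2 kg with a heavy foot (centre of mass about 18 mm above its underside). This point: on its axis, 33 mm above its underside; z along its axis, up. May be absent.
- carton: Bystander: cardboard carton 60 x 90 x 50 mm; origin at the centre of its underside. Not to be moved.
- pill_jar: Bystander: amber jar 56 mm diameter, 85 mm high, beside the mixer's +y end; origin at the centre of its underside. Not to be moved.

How it is judged:
By the outcome, as a careful person would: the job done as asked, in the order asked, and still so for the second after the job is handed in, with the robot touching nothing.
Of bottle1, bottle2, bottle3, bottle4 only 3 to 4 are there at a start; the rules pass over those that are not, and their reading is None.
At some moment in a run one of bar, bottle1, bottle2, bottle3, bottle4 may be knocked a few centimetres aside while the robot is not near it.
It also fails if it takes over 210 s, if anything falls off the work surface, if the arm or the gripper's body presses on something with over 40 N, if the wrist force passes 120 N, or if a joint passes its speed limit or range.

## Working session

There is one attempt and no reset: what is moved stays moved. The work goes in short steps, Python scripts to look and compute and a shell command to move; the robot and the scene stay as the last step left them, time stands still between calls to the robot, and variables do not carry over. Pictures are saved under pics/ and viewed, at most 17 in all, crops included, and the job is handed in when it is done.

```bash
ls; mkdir -p pics; python3 - <<'E'
from workcell import robot, optics, models
import cv2,numpy as np
s=robot.observe(); print(s, robot.tip_extent)
for n in("scene","side","wrist"):
    m=optics.camera_model(n); print(n,{k:np.round(v,4).tolist() for k,v in m.items()})
a=optics.grab_frame("scene");b=optics.grab_frame("side")
cv2.imwrite("pics/a.png",a[:,:,::-1]);cv2.imwrite("pics/b.png",b[:,:,::-1])
E
```

```text
pics
{'time_s': 0.0, 'qpos': array([ 1.48006974e+00,  3.59426922e-01,  1.10558840e-02, -3.49083905e-04,
       -1.22410319e+00, -2.88127450e-01]), 'joint_vel': array([ 0.00014417, -0.00108198, -0.00059465, -0.00118344,  0.00064846,
        0.00051056]), 'effort': array([-5.84591580e-04, -5.82714915e+01,  2.93070155e+01,  6.99751407e+00,
        7.01569792e-03, -1.58627681e-04]), 'tool_pos': array([0.24956526, 0.62696616, 0.40369544]), 'orientation': array([ 8.51037028e-04,  9.82100733e-01, -1.88354507e-01, -8.06382057e-05]), 'contact_force': array([ 1.11827185, -0.05564936, -0.483545  ]), 'ft_torque': array([ 0.01036843, -0.00978177, -0.028263  ]), 'finger_force': 0.0, 'finger_gap': 0.0875832766298208} 0.1781
scene {'fx': 394.6095, 'fy': 394.6095, 'cx': 317.6445, 'cy': 198.3486, 'k1': -0.0016, 'R': [[-0.5942, 0.8043, -0.0008], [0.5475, 0.4038, -0.7329], [-0.5892, -0.4359, -0.6803]], 't': [0.2739, -0.2745, 1.4358]}
side {'fx': 390.8262, 'fy': 390.8262, 'cx': 318.4008, 'cy': 200.3689, 'k1': -0.0533, 'R': [[0.7012, -0.7126, -0.0209], [-0.4714, -0.4414, -0.7635], [0.5349, 0.5453, -0.6454]], 't': [-0.3652, 0.387, 0.93]}
wrist {'fx': 291.7438, 'fy': 291.7438, 'cx': 326.1186, 'cy': 198.4081, 'k1': -0.0017, 'R': [[-0.3709, -0.9287, 0.0013], [-0.8961, 0.3582, 0.2621], [-0.2439, 0.096, -0.965]], 't': [0.6742, -0.0331, 0.3893]}
```

View pics/a.png

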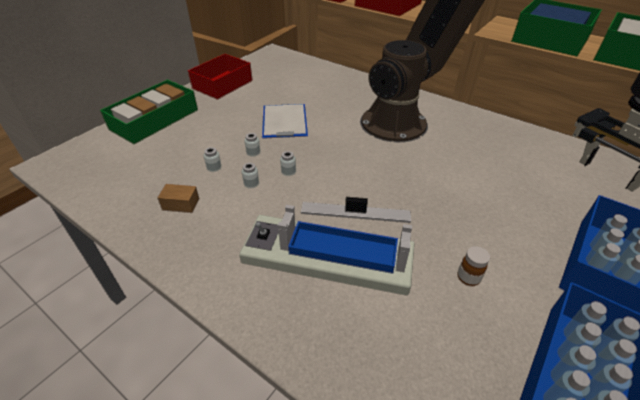

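View pics/b.png

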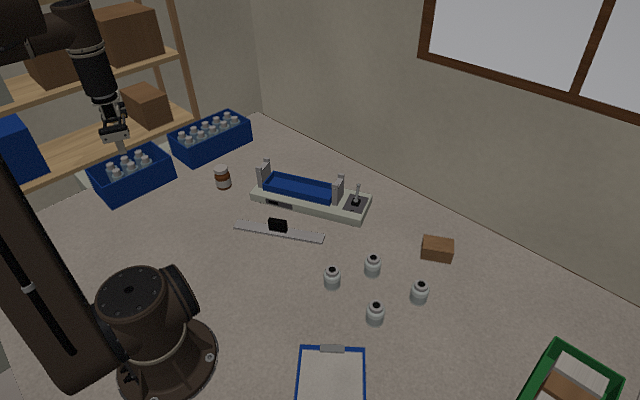

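The scene view shows four bottles (about 252,143; 212,158; 288,162; 250,174), the bar at (356,210), the switch at (264,234), the carton at (178,198) and the jar at (474,265). The side view agrees. Next I'll write fitting helpers.

```bash
cat > h.py <<'E'
from workcell import robot, optics, models
import cv2,numpy as np
from scipy.optimize import minimize, least_squares
def proj(m,X):
    c=np.atleast_2d(X)@np.array(m["R"]).T+np.array(m["t"]); s=c[:,:2]/c[:,2:]
    s=s*(1+m["k1"]*(s**2).sum(1,keepdims=True))
    return s*[m["fx"],m["fy"]]+[m["cx"],m["cy"]]
def ray(m,uv):
    d=(np.array(uv,float)-[m["cx"],m["cy"]])/[m["fx"],m["fy"]]; s=d.copy()
    for _ in range(8): s=d/(1+m["k1"]*(s**2).sum())
    R=np.array(m["R"]); return -R.T@np.array(m["t"]), R.T@np.array([*s,1])
def onplane(m,uv,z):
    o,d=ray(m,uv); return o+d*(z-o[2])/d[2]
def grab(n):
    m=optics.camera_model(n); return m,optics.grab_frame(n)
def traces(n,name,th=.3):
    return [d for d in models.trace(n,name) if d["score"]>th]
def cyl(r,z0,z1):
    a=np.linspace(0,2*np.pi,32); return [[r*np.cos(t),r*np.sin(t),z] for z in(z0,z1) for t in a]
BOT=[np.array(cyl(.024,0,.05)+cyl(.018,.054,.066))]
def box(x,y,z0,z1): return [[a*x/2,b*y/2,z] for a in(-1,1) for b in(-1,1) for z in(z0,z1)]
BAR=[np.array(box(.04,.3,0,.01)),np.array(box(.018,.06,.01,.055))]
def sil(m,parts,x,y,yaw=0,z=0,shape=(400,640)):
    im=np.zeros(shape,np.uint8); c,s=np.cos(yaw),np.sin(yaw); R=np.array([[c,-s,0],[s,c,0],[0,0,1]])
    for P in parts:
        h=cv2.convexHull((proj(m,P@R.T+[x,y,z])*16).astype(np.int32)); cv2.fillConvexPoly(im,h,1,cv2.LINE_8,4)
    return im>0
def fit(views,parts,p0,z=0,step=(.01,.01,.05)):
    "views: [(model,mask)]; p0=(x,y[,yaw]) -> pose, mean IoU"
    p0=np.array(p0,float)
    def f(p):
        v=0
        for m,k in views:
            q=sil(m,parts,*p,z=z); v+=(q&k).sum()/max(1,(q|k).sum())
        return -v/len(views)
    S=np.vstack([p0]+[p0+np.eye(len(p0))[i]*step[i] for i in range(len(p0))])
    r=minimize(f,p0,method="Nelder-Mead",options=dict(initial_simplex=S,xatol=1e-5,fatol=1e-5)); 
    return r.x,-r.fun
E
python3 - <<'E'
from h import *
C={}
for n in("scene","side"):
    m,im=grab(n)
    T=traces(n,"bottle1_mid"); B=traces(n,"bar_grip"); bt=traces(n,"bat")
    print(n,[(round(d["score"],2),np.round(d["pixel"]).tolist(),int(d["pixels"].sum())) for L in(T,B,bt) for d in L], len(T))
    C[n]=(m,T,B,bt)
ms,md=C["scene"][0],C["side"][0]
for d in C["scene"][1]:
    p=onplane(ms,d["pixel"][::-1],.033)
    best=None
    for e in C["side"][1]:
        q=onplane(md,e["pixel"][::-1],.033)
        if np.linalg.norm(p-q)<.025:best=e
    v=[(ms,d["pixels"])]+([(md,best["pixels"])] if best else [])
    print("bot",np.round(p,3),[ (np.round(a,4),round(b,2)) for a,b in [fit(v,BOT,p[:2])]],len(v))
p=onplane(ms,C["scene"][2][0]["pixel"][::-1],.03)
for y in(-.3,0,.3): print("bar",p,fit([(ms,C["scene"][2][0]["pixels"]),(md,C["side"][2][0]["pixels"])],BAR,[p[0],p[1],y]))
for n in C:
    if C[n][3]: print("bat",onplane(C[n][0],C[n][3][0]["pixel"][::-1],.085))
E
```

```text
scene [(0.79, [143.0, 251.0], 284), (0.82, [210.0, 357.0], 1489), (0.45, [227.0, 260.0], 53)] 1
side [(0.58, [314.0, 376.0], 454), (0.96, [227.0, 280.0], 1096), (0.39, [190.0, 358.0], 64)] 1
bot [ 0.431 -0.292  0.033] [(array([ 0.4351, -0.2859]), np.float64(0.84))] 2
bar [0.4889228  0.15222805 0.03      ] (array([0.47372087, 0.136895  , 0.51794025]), np.float64(0.8650743070499733))
bar [0.4889228  0.15222805 0.03      ] (array([0.47509602, 0.13638514, 0.52888391]), np.float64(0.8632432922698199))
bar [0.4889228  0.15222805 0.03      ] (array([0.4753346 , 0.13877772, 0.50934   ]), np.float64(0.864771496817117))
bat [0.72221307 0.02308989 0.085     ]
bat [0.7315463  0.02244676 0.085     ]
```

```bash
R='[{"gripper":0,"xyz":[0.022,-0.028,0],"rotation":[0,0,-0.044]},{"gripper":0,"xyz":[0.044,-0.056,0],"rotation":[0,0,-0.088]},{"gripper":0,"xyz":[0.066,-0.084,0],"rotation":[0,0,-0.132]},{"gripper":0,"xyz":[0.088,-0.112,0],"rotation":[0,0,-0.176]},{"gripper":0,"xyz":[0.11,-0.14,0],"rotation":[0,0,-0.22]}]' ; echo skip
python3 -m inch '[{"gripper":0,"xyz":[0.022,-0.028,0],"rotation":[0,0,-0.044]},{"gripper":0,"xyz":[0.044,-0.056,0],"rotation":[0,0,-0.088]},{"gripper":0,"xyz":[0.066,-0.084,0],"rotation":[0,0,-0.132]},{"gripper":0,"xyz":[0.088,-0.112,0],"rotation":[0,0,-0.176]},{"gripper":0,"xyz":[0.11,-0.14,0],"rotation":[0,0,-0.22]}]' 20
python3 -m inch '[{"gripper":0,"xyz":[0.022,-0.028,0],"rotation":[0,0,-0.044]},{"gripper":0,"xyz":[0.044,-0.056,0],"rotation":[0,0,-0.088]},{"gripper":0,"xyz":[0.066,-0.084,0],"rotation":[0,0,-0.132]},{"gripper":0,"xyz":[0.088,-0.112,0],"rotation":[0,0,-0.176]},{"gripper":0,"xyz":[0.11,-0.14,0],"rotation":[0,0,-0.22]}]'
python3 -m inch '[{"gripper":0,"xyz":[0.022,-0.028,0],"rotation":[0,0,-0.044]},{"gripper":0,"xyz":[0.044,-0.056,0],"rotation":[0,0,-0.088]},{"gripper":0,"xyz":[0.066,-0.084,0],"rotation":[0,0,-0.132]},{"gripper":0,"xyz":[0.088,-0.112,0],"rotation":[0,0,-0.176]},{"gripper":0,"xyz":[0.11,-0.14,0],"rotation":[0,0,-0.22]}]'
python3 - <<'E'
from h import *
s=robot.observe(); print(s["tool_pos"],s["orientation"],s["contact_force"])
m,im=grab("wrist"); cv2.imwrite("pics/w1.png",im[:,:,::-1])
import pickle; pickle.dump((m,im),open("w1.pkl","wb"))
grab("scene");grab("side")
for n in("scene","side"):
  for i in "1234":
    print(n,i,[(round(d["score"],2),np.round(d["pixel"]).tolist()) for d in models.trace(n,f"bottle{i}_mid")])
E
```

```text
skip
time_s: 0.92
tool_pos: [0.3603, 0.4857, 0.4048]
orientation: [-0.0, 0.955, -0.296, 0.0]
contact_force: [0.6, -0.5, 0.6]
finger_gap: 0.0597
finger_force: 0.0
time_s: 1.33
tool_pos: [0.4704, 0.3456, 0.405]
orientation: [-0.0, 0.917, -0.399, 0.0]
contact_force: [0.7, -0.1, -0.9]
finger_gap: 0.0264
finger_force: 0.0
time_s: 1.75
tool_pos: [0.5804, 0.2056, 0.405]
orientation: [-0.0, 0.868, -0.497, 0.0]
contact_force: [0.5, 1.1, 0.2]
finger_gap: 0.0005
finger_force: 0.0
[0.5804179  0.20555519 0.40496654] [-2.59294586e-04  8.67607419e-01 -4.97249725e-01  1.03566555e-04] [0.53802242 1.13564877 0.22226467]
scene 1 []
scene 2 [(0.52, [163.0, 287.0])]
scene 3 [(0.6, [175.0, 247.0]), (0.33, [250.0, 331.0])]
scene 4 [(0.6, [161.0, 213.0])]
side 1 [(0.76, [316.0, 377.0])]
side 2 [(0.74, [280.0, 333.0])]
side 3 [(0.68, [265.0, 372.0])]
side 4 [(0.86, [293.0, 420.0])]
```

View pics/w1.png

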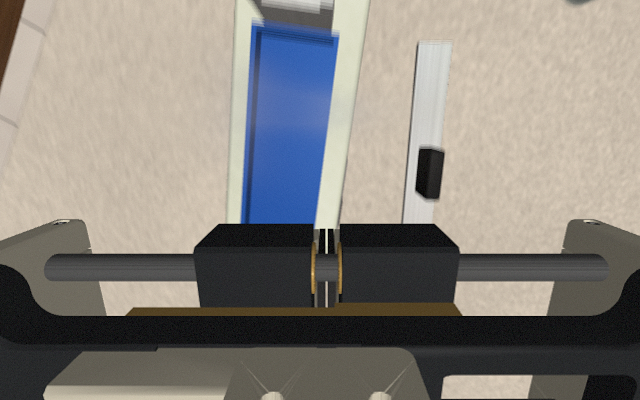

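The wrist view looks along the mixer toward the switch side (blue tray at 290,120, bar at 430,170). Backing off along the mixer should bring both brackets into view.

```bash

python3 -m inch '[{"gripper":0,"xyz":[-0.018,0.034,0],"rotation":[0,0,0]},{"gripper":0,"xyz":[-0.036,0.068,0.01],"rotation":[0,0,0]},{"gripper":0,"xyz":[-0.054,0.102,0.02],"rotation":[0,0,0]},{"gripper":0,"xyz":[-0.072,0.136,0.03],"rotation":[0,0,0]},{"gripper":0,"xyz":[-0.09,0.16,0.04],"rotation":[0,0,0]}]'
python3 -m inch '[{"gripper":0,"xyz":[0,0,0],"rotation":[0,0,0]},{"gripper":0,"xyz":[0,0,0],"rotation":[0,0,0]}]'
python3 - <<'E'
from h import *
m,im=grab("wrist"); cv2.imwrite("pics/w2.png",im[:,:,::-1])
import pickle; pickle.dump((m,im),open("w2.pkl","wb"))
E
```

```text
time_s: 2.72
tool_pos: [0.4881, 0.3698, 0.4451]
orientation: [-0.0, 0.869, -0.496, 0.0]
contact_force: [1.0, 0.4, 0.1]
finger_gap: 0.0007
finger_force: 0.0
time_s: 2.88
tool_pos: [0.4883, 0.369, 0.4454]
orientation: [-0.001, 0.869, -0.495, 0.0]
contact_force: [0.3, -1.1, -0.5]
finger_gap: 0.0004
finger_force: 0.0
```

View pics/w2.png

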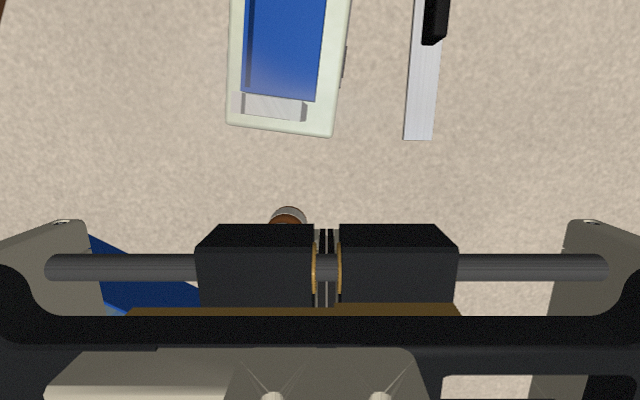

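```bash
cat > tray.py <<'E'
from h import *
import pickle
def blue(im):
    h=cv2.cvtColor(im,cv2.COLOR_RGB2HSV); return (h[...,0]>100)&(h[...,0]<130)&(h[...,1]>120)&(h[...,2]>30)
TR=np.array(box(.085,.246,.044,.072))
BR=[np.array(box(.068,.02,.0,.13))+[0,s*.137,0] for s in(-1,1)]
def model(m,p):
    x,y,yaw=p; c,s=np.cos(yaw),np.sin(yaw)
    cam=-np.array(m["R"]).T@np.array(m["t"]); ly=-s*(cam[0]-x)+c*(cam[1]-y)
    im=sil(m,[TR],*p)
    if abs(ly)>.137: im&=~sil(m,[BR[int(ly>0)]],*p)
    return im
def fittray(V,p0):
    V=[(m,k&(cv2.dilate(sil(m,[TR*[1.6,1.25,1.2]],*p0).astype(np.uint8),np.ones((3,3)))>0)) for m,k in V]
    def ious(p): return [ (lambda q:(q&k).sum()/max(1,(q|k).sum()))(model(m,p)) for m,k in V]
    S=np.vstack([p0]+[np.array(p0)+d for d in np.diag([.01,.01,.05])])
    r=minimize(lambda p:-sum(ious(p)),p0,method="Nelder-Mead",options=dict(initial_simplex=S,xatol=1e-5,fatol=1e-5)); return r.x,ious(r.x)
E
cat > t1.py <<'E'
from tray import *
V={}
for n,f in(("scene","a"),("side","b")): V[n]=(optics.camera_model(n),blue(cv2.imread(f"pics/{f}.png")[:,:,::-1]))
m,im=pickle.load(open("w2.pkl","rb")); k=blue(im); k[200:]=0; V["w2"]=(m,k)
for c in(["scene","side"],["scene"],["side"],["w2","scene","side"]): print(c,*fittray([V[i] for i in c],[.63,.2,.5]))
for uv in((227,123),(332,137)): print(onplane(m,uv,.044))
E
python3 t1.py
```

```text
['scene', 'side'] [0.63581095 0.20029931 0.43797653] [np.float64(0.9102431453698914), np.float64(0.9233226837060703)]
['scene'] [0.63235631 0.20225413 0.4249296 ] [np.float64(0.9177083333333333)]
['side'] [0.63567418 0.20493077 0.43347128] [np.float64(0.9175191815856778)]
['w2', 'scene', 'side'] [0.63767733 0.19859973 0.4021652 ] [np.float64(0.8619805720453318), np.float64(0.8933880061506919), np.float64(0.9217948717948717)]
[0.63045866 0.3767289  0.044     ]
[0.50719665 0.32389414 0.044     ]
```

```bash

python3 -m inch '[{"gripper":0,"xyz":[-0.01,0.02,0.03],"rotation":[0,0,0]},{"gripper":0,"xyz":[-0.02,0.04,0.06],"rotation":[0,0,0]},{"gripper":0,"xyz":[-0.03,0.06,0.09],"rotation":[0,0,0]},{"gripper":0,"xyz":[-0.03,0.06,0.12],"rotation":[0,0,0]},{"gripper":0,"xyz":[-0.03,0.06,0.15],"rotation":[0,0,0]}]'
python3 -m inch '[{"gripper":0,"xyz":[0,0,0],"rotation":[-0.1,-0.05,0]},{"gripper":0,"xyz":[0,0,0],"rotation":[-0.2,-0.1,0]},{"gripper":0,"xyz":[0,0,0],"rotation":[-0.2,-0.1,0]},{"gripper":0,"xyz":[0,0,0],"rotation":[-0.2,-0.1,0]}]'
python3 - <<'E'
from h import *
m,im=grab("wrist"); cv2.imwrite("pics/w3.png",im[:,:,::-1])
import pickle; pickle.dump((m,im),open("w3.pkl","wb"))
E
```

```text
time_s: 3.35
tool_pos: [0.4596, 0.4272, 0.5953]
orientation: [0.001, 0.868, -0.496, -0.0]
contact_force: [1.2, 1.0, -0.4]
finger_gap: 0.0006
finger_force: 0.0
time_s: 3.68
tool_pos: [0.4597, 0.4272, 0.5928]
orientation: [0.063, 0.863, -0.493, 0.092]
contact_force: [-0.7, -0.4, 0.2]
finger_gap: 0.0003
finger_force: 0.0
```

View pics/w3.png

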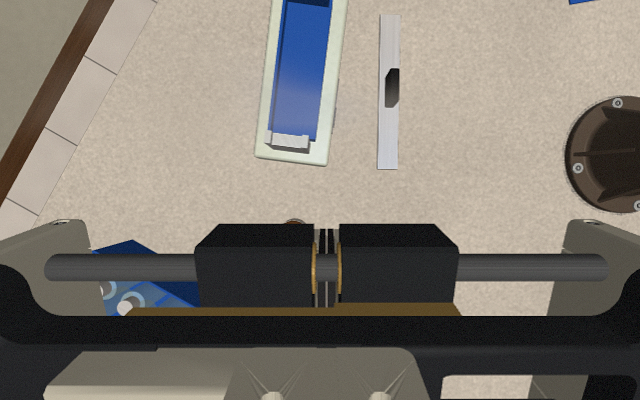

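The tilt went the wrong way: the tray's far end is cut off at the top. I'll tilt the other way.

```bash

python3 -m inch '[{"gripper":0,"xyz":[0,0,0],"rotation":[0.1,0.05,0]},{"gripper":0,"xyz":[0,0,0],"rotation":[0.2,0.1,0]},{"gripper":0,"xyz":[0,0,0],"rotation":[0.3,0.15,0]},{"gripper":0,"xyz":[0,0,0],"rotation":[0.4,0.2,0]},{"gripper":0,"xyz":[0,0,0],"rotation":[0.5,0.25,0]}]'
python3 -m inch '[{"gripper":0,"xyz":[0,0,0],"rotation":[0,0,0]},{"gripper":0,"xyz":[0,0,0],"rotation":[0,0,0]}]'
python3 - <<'E'
from h import *
m,im=grab("wrist"); cv2.imwrite("pics/w4.png",im[:,:,::-1])
T=models.trace("wrist","bat"); print([(d["score"],d["pixel"],d["pixels"].sum()) for d in T])
B=models.trace("wrist","bar_grip"); print([(d["score"],d["pixel"],d["pixels"].sum()) for d in B])
import pickle; pickle.dump((m,im,B,T),open("w4.pkl","wb"))
E
```

```text
time_s: 4.15
tool_pos: [0.4598, 0.4269, 0.596]
orientation: [-0.096, 0.855, -0.489, -0.142]
contact_force: [-0.6, -0.7, -0.2]
finger_gap: 0.0004
finger_force: 0.0
time_s: 4.32
tool_pos: [0.4607, 0.4255, 0.5958]
orientation: [-0.093, 0.855, -0.491, -0.138]
contact_force: [1.0, -0.2, 0.5]
finger_gap: 0.0
finger_force: 0.0
[]
[]
```

View pics/w4.png

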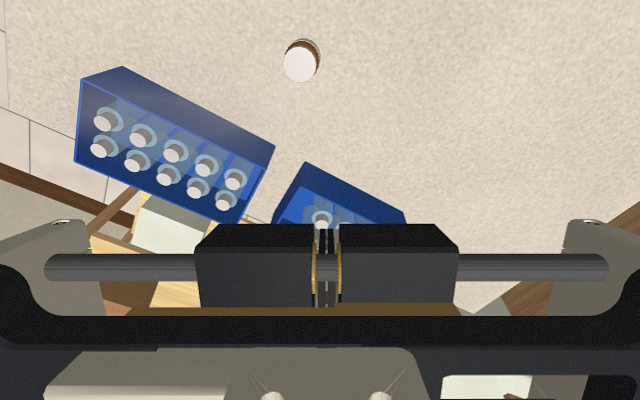

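That was the wrong direction after all: only the jar and blue crates show. I'll swing back past the first tilt.

```bash

python3 -m inch '[{"gripper":0,"xyz":[0,0,0],"rotation":[-0.1,-0.05,0]},{"gripper":0,"xyz":[0,0,0],"rotation":[-0.2,-0.1,0]},{"gripper":0,"xyz":[0,0,0],"rotation":[-0.3,-0.15,0]},{"gripper":0,"xyz":[0,0,0],"rotation":[-0.4,-0.2,0]},{"gripper":0,"xyz":[0,0,0],"rotation":[-0.5,-0.25,0]}]'
python3 -m inch '[{"gripper":0,"xyz":[0,0,0],"rotation":[-0.1,-0.05,0]},{"gripper":0,"xyz":[0,0,0],"rotation":[-0.2,-0.1,0]},{"gripper":0,"xyz":[0,0,0],"rotation":[-0.2,-0.1,0]},{"gripper":0,"xyz":[0,0,0],"rotation":[-0.2,-0.1,0]},{"gripper":0,"xyz":[0,0,0],"rotation":[-0.2,-0.1,0]}]'
python3 - <<'E'
from h import *
m,im=grab("wrist"); cv2.imwrite("pics/w5.png",im[:,:,::-1])
T=models.trace("wrist","bat"); print([(d["score"],d["pixel"],d["pixels"].sum()) for d in T])
B=models.trace("wrist","bar_grip"); print([(d["score"],d["pixel"],d["pixels"].sum()) for d in B])
import pickle; pickle.dump((m,im,B,T),open("w5.pkl","wb"))
E
```

```text
time_s: 4.88
tool_pos: [0.459, 0.4283, 0.5948]
orientation: [0.063, 0.863, -0.492, 0.096]
contact_force: [0.8, 0.4, -0.7]
finger_gap: 0.0008
finger_force: 0.0
time_s: 5.3
tool_pos: [0.4593, 0.4277, 0.5946]
orientation: [0.122, 0.847, -0.484, 0.183]
contact_force: [0.6, -0.5, 0.2]
finger_gap: 0.0002
finger_force: 0.0
[]
[(0.74, [161.5, 379.1], np.int64(2391))]
```

View pics/w5.png

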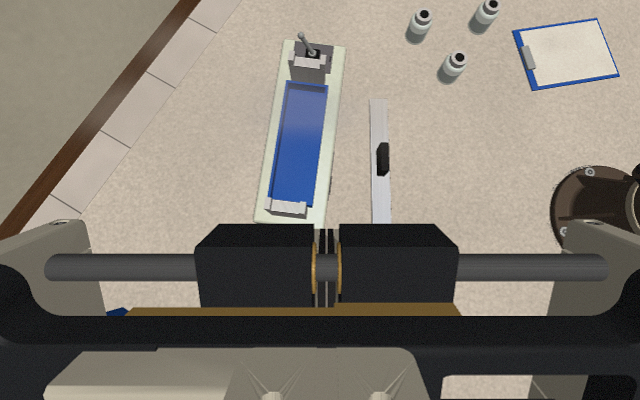

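The whole mixer is in view: switch at (308,45), brackets at (307,62) and (288,207), bar at (380,160), three bottles at top right.

```bash
cat >> t1.py <<'E'
print("--")
m5,i5,B,_=pickle.load(open("w5.pkl","rb")); k=blue(i5); k[218:]=0; V["w5"]=(m5,k)
for c in(["w5"],["w5","scene","side"]): print(c,*fittray([V[i] for i in c],[.635,.2,.42]))
a=onplane(m5,(285,41),.044);b=onplane(m5,(345,46),.044);print(a,b)
m2=V["w2"][0]
def pts(p,L):
    c,s=np.cos(p[2]),np.sin(p[2]); L=np.array(L); return np.c_[p[0]+c*L[:,0]-s*L[:,1],p[1]+s*L[:,0]+c*L[:,1],L[:,2]]
def res(p): return np.r_[ (proj(m2,pts(p,[[.07,.165,.044],[-.07,.165,.044]]))-[[227,123],[332,137]]).ravel(), (proj(m5,pts(p,[[.07,-.24,.044],[-.07,-.24,.044],[.07,.165,.044]]))-[[284,40],[346,46],[254,221]]).ravel()]
r=least_squares(res,[.635,.2,.42]);print("corners",r.x,np.round(r.fun,1))
V=[(m5,B[0]["pixels"])]
gm,gs=[traces for traces in (0,0)]
for y in (.4,): print("bar w5",fit(V,BAR,[.475,.138,y]))
o=i5.copy()
for p,c in((r.x,(255,0,0)),):
    for L in ([[.07,-.24,.044],[.07,.165,.044],[-.07,.165,.044],[-.07,-.24,.044]],[[.0425,-.123,.072],[.0425,.123,.072],[-.0425,.123,.072],[-.0425,-.123,.072]],[[.034,-.147,.13],[.034,-.127,.13],[-.034,-.127,.13],[-.034,-.147,.13]],[[.034,.147,.13],[.034,.127,.13],[-.034,.127,.13],[-.034,.147,.13]],[[0,-.2,.06],[.0217,-.2,.105],[0,-.2,.06]]):
        cv2.polylines(o,[(proj(m5,pts(p,L))*16).astype(np.int32)],True,c,1,cv2.LINE_AA,4)
cv2.imwrite("pics/o5.png",cv2.resize(o[20:230,200:450],None,fx=2.8,fy=2.8,interpolation=cv2.INTER_CUBIC)[:,:,::-1])
E
python3 t1.py | sed '1,/--/d'
```

```text
['w5'] [0.63477364 0.20493585 0.41543049] [np.float64(0.6114661310936644)]
['w5', 'scene', 'side'] [0.63605688 0.20175014 0.41526966] [np.float64(0.5978241160471441), np.float64(0.9139227378791807), np.float64(0.9270967741935484)]
[0.78288121 0.01549926 0.044     ] [ 0.66589686 -0.04164478  0.044     ]
corners [0.63298361 0.20012967 0.40699796] [-2.   1.2  2.5  1.6 -0.8 -3.8  1.3 -1.7 -1.2  0.3]
bar w5 (array([0.48192748, 0.12295276, 0.52054621]), np.float64(0.8672470076169749))
```

View pics/o5.png

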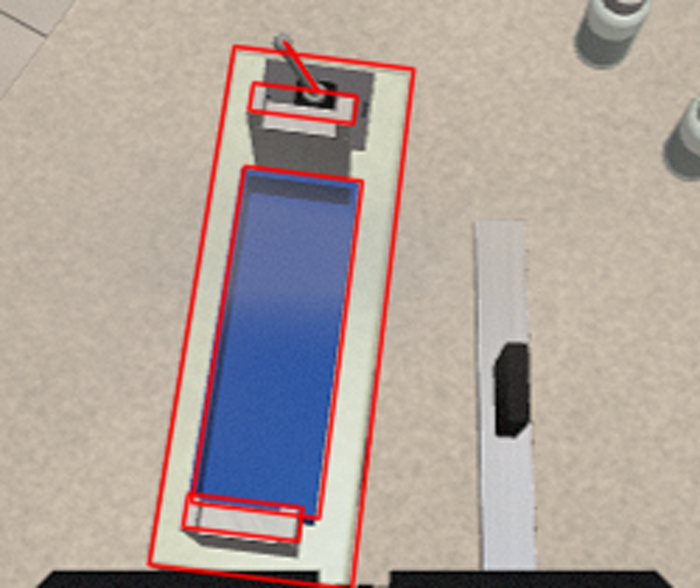

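The overlay fits: tray at about (0.6345, 0.2008), yaw 0.41. Now the switch.

```bash
cat >> h.py <<'E'
from scipy.spatial.transform import Rotation as Ro
TRAY=np.array([.6345,.2008]); YAW=.41
ML=np.array([[np.cos(YAW),-np.sin(YAW)],[np.sin(YAW),np.cos(YAW)]])
def mix(x,y): return TRAY+ML@[x,y]
def plan(xy,ztip,yaw=YAW,n=None):
    "shift & rotvec to vertical tool, closing line at angle yaw, fingertips at ztip"
    s=robot.observe(); q=s["orientation"]; R=Ro.from_quat([q[1],q[2],q[3],q[0]])
    best=None
    for y in(yaw,yaw+np.pi):
        ty=np.array([np.cos(y),np.sin(y),0]); tz=np.array([0,0,-1.]); tx=np.cross(ty,tz)
        v=(Ro.from_matrix(np.c_[tx,ty,tz])*R.inv()).as_rotvec()
        if best is None or np.linalg.norm(v)<np.linalg.norm(best): best=v
    d=np.r_[xy,ztip+robot.tip_extent]-s["tool_pos"]
    print("shift",np.round(d,4),"rot",np.round(best,3),"rows",round(max(np.linalg.norm(d)/.0417,np.linalg.norm(best)/.125),1))
E
python3 -c "
from h import *
plan(mix(.07,-.2),.2)"
```

```text
shift [ 0.3187 -0.3814 -0.2175] rot [ 0.408  0.175 -0.119] rows 13.0
```

```bash

python3 -m inch '[{"gripper":0,"xyz":[0.022,-0.026,-0.015],"rotation":[0.082,0.035,-0.024]},{"gripper":0,"xyz":[0.044,-0.052,-0.03],"rotation":[0.163,0.07,-0.048]},{"gripper":0,"xyz":[0.066,-0.078,-0.045],"rotation":[0.245,0.105,-0.071]},{"gripper":0,"xyz":[0.088,-0.104,-0.06],"rotation":[0.326,0.14,-0.095]},{"gripper":0,"xyz":[0.11,-0.13,-0.075],"rotation":[0.408,0.175,-0.119]}]'
python3 -m inch '[{"gripper":0,"xyz":[0.022,-0.026,-0.015],"rotation":[0,0,0]},{"gripper":0,"xyz":[0.044,-0.052,-0.03],"rotation":[0,0,0]},{"gripper":0,"xyz":[0.066,-0.078,-0.045],"rotation":[0,0,0]},{"gripper":0,"xyz":[0.088,-0.104,-0.06],"rotation":[0,0,0]},{"gripper":0,"xyz":[0.11,-0.13,-0.075],"rotation":[0,0,0]}]'
python3 -m inch '[{"gripper":0,"xyz":[0.022,-0.026,-0.015],"rotation":[0,0,0]},{"gripper":0,"xyz":[0.044,-0.052,-0.03],"rotation":[0,0,0]},{"gripper":0,"xyz":[0.066,-0.078,-0.045],"rotation":[0,0,0]},{"gripper":0,"xyz":[0.088,-0.104,-0.06],"rotation":[0,0,0]},{"gripper":0,"xyz":[0.099,-0.121,-0.067],"rotation":[0,0,0]}]'
python3 -c "
from h import *
plan(mix(.07,-.2),.085)"
```

```text
time_s: 5.87
tool_pos: [0.5702, 0.2956, 0.5206]
orientation: [-0.002, 0.836, -0.548, -0.0]
contact_force: [0.6, 0.2, -0.7]
finger_gap: 0.0004
finger_force: 0.0
time_s: 6.28
tool_pos: [0.6806, 0.165, 0.4452]
orientation: [-0.0, 0.836, -0.548, 0.001]
contact_force: [0.5, 0.4, -0.2]
finger_gap: 0.0004
finger_force: 0.0
time_s: 6.7
tool_pos: [0.7801, 0.0427, 0.3753]
orientation: [0.002, 0.836, -0.549, 0.0]
contact_force: [-0.8, 0.5, -1.7]
finger_gap: 0.0006
finger_force: 0.0
shift [-0.0017  0.0026 -0.1122] rot [ 0.003 -0.001  0.002] rows 2.7
```

```bash

python3 -m inch '[{"gripper":0,"xyz":[-0.001,0.002,-0.03],"rotation":[0,0,0]},{"gripper":0,"xyz":[-0.002,0.003,-0.06],"rotation":[0,0,0]},{"gripper":0,"xyz":[-0.002,0.003,-0.09],"rotation":[0,0,0]},{"gripper":0,"xyz":[-0.002,0.003,-0.112],"rotation":[0,0,0]},{"gripper":0,"xyz":[-0.002,0.003,-0.112],"rotation":[0,0,0]}]'
python3 -m inch '[{"gripper":0,"xyz":[-0.011,-0.005,0],"rotation":[0,0,0]},{"gripper":0,"xyz":[-0.022,-0.009,0],"rotation":[0,0,0]},{"gripper":0,"xyz":[-0.033,-0.014,0],"rotation":[0,0,0]},{"gripper":0,"xyz":[-0.043,-0.019,0],"rotation":[0,0,0]},{"gripper":0,"xyz":[-0.053,-0.023,0],"rotation":[0,0,0]}]'
python3 -m inch '[{"gripper":0,"xyz":[0,0,0],"rotation":[0,0,0]},{"gripper":0,"xyz":[0.03,0.013,0],"rotation":[0,0,0]},{"gripper":0,"xyz":[0.05,0.022,0],"rotation":[0,0,0]},{"gripper":0,"xyz":[0.05,0.022,0.04],"rotation":[0,0,0]},{"gripper":0,"xyz":[0.05,0.022,0.08],"rotation":[0,0,0]}]'
python3 - <<'E'
from h import *
m,im=grab("scene"); ms,i2=grab("side")
P=np.r_[mix(0,-.2),.08]
o=[]
for mm,ii in((m,im),(ms,i2)):
    u,v=proj(mm,P)[0].astype(int); o.append(cv2.resize(ii[v-40:v+40,u-50:u+50],(400,320)))
cv2.imwrite("pics/sw.png",np.hstack(o)[:,:,::-1])
E
```

```text
time_s: 7.12
tool_pos: [0.7751, 0.0481, 0.2601]
orientation: [0.003, 0.836, -0.549, -0.002]
contact_force: [-0.8, 0.5, -1.6]
finger_gap: 0.0004
finger_force: 0.0
time_s: 7.53
tool_pos: [0.7244, 0.0258, 0.2692]
orientation: [-0.001, 0.836, -0.548, 0.003]
contact_force: [-0.2, -1.4, -0.7]
finger_gap: 0.0004
finger_force: 0.0
time_s: 7.95
tool_pos: [0.7745, 0.0486, 0.3427]
orientation: [0.004, 0.837, -0.548, -0.001]
contact_force: [0.3, 0.6, 2.0]
finger_gap: 0.0006
finger_force: 0.0
```

View pics/sw.png

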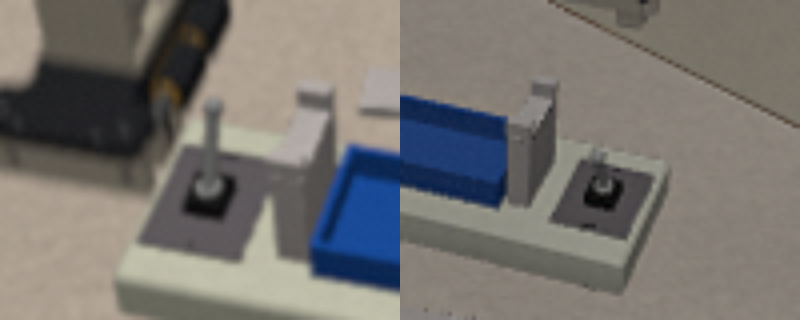

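The bat now stands tall in the scene crop and foreshortened in the side crop, so it leans toward the robot: OFF. Next I'll locate the bottles.

```bash
cat > bots.py <<'E'
from h import *
def locate(names=("bottle1_mid","bottle2_mid","bottle3_mid","bottle4_mid"),parts=BOT,z=0):
    D=[]
    for n in("scene","side"):
        m,im=grab(n)
        for nm in names:
            for d in traces(n,nm,.4): D.append((n,m,d["pixels"],onplane(m,d["pixel"][::-1],z+.033)[:2],d["score"]))
    out=[]
    for a in D:
        g=[b for b in D if np.linalg.norm(b[3]-a[3])<.03]
        v=list({b[0]:(b[1],b[2]) for b in g}.values())
        x,i=fit(v,parts,np.mean([b[3] for b in g],0),z=z)
        if i>.5 and not any(np.linalg.norm(x-o)<.02 for o,_,_ in out): out.append((x,i,len(v)))
    return out
if __name__=="__main__":
    for o in locate(): print(np.round(o[0],4),round(o[1],2),o[2])
    plan((.45,-.1),.25)
E
python3 bots.py
```

```text
[ 0.4412 -0.1297] 0.92 2
[ 0.5679 -0.3308] 0.58 2
[ 0.4356 -0.2855] 0.92 1
[ 0.5528 -0.1835] 0.82 1
shift [-0.3236 -0.1481  0.0831] rot [ 0.004 -0.001 -0.001] rows 8.8
```

```bash

python3 -m inch '[{"gripper":0,"xyz":[-0.034,-0.018,0.01],"rotation":[0,0,0]},{"gripper":0.9,"xyz":[-0.068,-0.036,0.01],"rotation":[0,0,0]},{"gripper":0.9,"xyz":[-0.102,-0.054,0],"rotation":[0,0,0]},{"gripper":0.9,"xyz":[-0.136,-0.072,0],"rotation":[0,0,0]},{"gripper":0.9,"xyz":[-0.17,-0.09,0],"rotation":[0,0,0]}]' 20
python3 -m inch '[{"gripper":0.9,"xyz":[-0.034,-0.018,0],"rotation":[0,0,0]},{"gripper":0.9,"xyz":[-0.068,-0.036,0],"rotation":[0,0,0]},{"gripper":0.9,"xyz":[-0.102,-0.054,0],"rotation":[0,0,0]},{"gripper":0.9,"xyz":[-0.136,-0.072,0],"rotation":[0,0,0]},{"gripper":0.9,"xyz":[-0.163,-0.088,0],"rotation":[0,0,0]}]'
python3 - <<'E'
from h import *
from bots import locate
for o in locate(("bottle2_mid",)): print(np.round(o[0],4),round(o[1],2),o[2]); p=o[0]
plan((.4412,-.1297),.025)
m,im=grab("wrist")
print([(i,d["score"],d["pixel"]) for i in "1234" for d in models.trace("wrist",f"bottle{i}_mid")])
cv2.imwrite("pics/w6.png",im[:,:,::-1])
E
```

```text
time_s: 8.97
tool_pos: [0.6017, -0.0427, 0.3447]
orientation: [0.002, 0.837, -0.548, 0.001]
contact_force: [-0.1, -0.6, 0.4]
finger_gap: 0.0215
finger_force: 0.0
time_s: 9.38
tool_pos: [0.438, -0.1307, 0.3456]
orientation: [0.001, 0.837, -0.548, 0.001]
contact_force: [-0.5, -0.3, 0.0]
finger_gap: 0.0548
finger_force: 0.0
[ 0.4422 -0.1295] 0.89 2
[ 0.5519 -0.185 ] 0.89 1
shift [ 0.0011  0.0006 -0.1432] rot [ 0.004  0.002 -0.   ] rows 3.4
[('1', 0.71, [36.3, 404.5]), ('2', 0.92, [191.0, 327.0]), ('3', 0.89, [95.1, 240.0])]
```

View pics/w6.png

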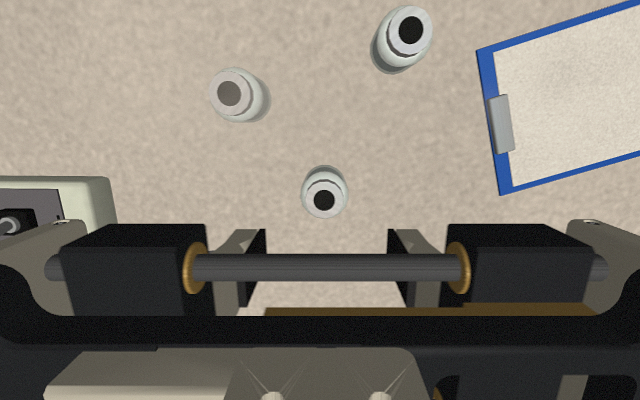

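The wrist view shows bottle 2 at (325,190), bottle 3 at (235,95) and bottle 1 at (403,38), all upright. I'll grasp bottle 2.

```bash

python3 -m inch '[{"gripper":0.9,"xyz":[0.001,0.001,-0.03],"rotation":[0,0,0]},{"gripper":0.9,"xyz":[0.002,0.001,-0.06],"rotation":[0,0,0]},{"gripper":0.9,"xyz":[0.002,0.001,-0.09],"rotation":[0,0,0]},{"gripper":0.9,"xyz":[0.002,0.001,-0.12],"rotation":[0,0,0]},{"gripper":0.9,"xyz":[0.002,0.001,-0.143],"rotation":[0,0,0]}]'
python3 -m inch '[{"gripper":0.4,"xyz":[0,0,0],"rotation":[0,0,0]},{"gripper":0.4,"xyz":[0,0,0],"rotation":[0,0,0]},{"gripper":0.4,"xyz":[0,0,0],"rotation":[0,0,0]},{"gripper":0.4,"xyz":[0,0,0],"rotation":[0,0,0]},{"gripper":0.4,"xyz":[0,0,0],"rotation":[0,0,0]}]' 20
python3 -m inch '[{"gripper":0.4,"xyz":[0,0,0.01],"rotation":[0,0,0]},{"gripper":0.4,"xyz":[0,0,0.04],"rotation":[0,0,0]},{"gripper":0.4,"xyz":[0,0,0.08],"rotation":[0,0,0]},{"gripper":0.4,"xyz":[0,0,0.12],"rotation":[0,0,0]},{"gripper":0.4,"xyz":[0,0,0.15],"rotation":[0,0,0]}]'
python3 - <<'E'
from h import *
plan(mix(0,-.087),.049+.025+.0015)
plan(mix(0,-.029),.049+.025+.0015)
plan(mix(0,.029),.049+.025+.0015)
plan(mix(0,.087),.049+.025+.0015)
E
```

```text
time_s: 10.25
tool_pos: [0.4426, -0.1286, 0.2004]
orientation: [0.002, 0.837, -0.548, 0.0]
contact_force: [-0.2, 0.4, 0.2]
finger_gap: 0.0788
finger_force: 0.0
time_s: 10.67
tool_pos: [0.4434, -0.1288, 0.2041]
orientation: [0.001, 0.837, -0.548, 0.002]
contact_force: [-0.5, -0.7, 0.3]
finger_gap: 0.051
finger_force: 0.6
time_s: 11.08
tool_pos: [0.4425, -0.129, 0.3571]
orientation: [0.0, 0.837, -0.548, 0.003]
contact_force: [1.0, 0.4, -0.9]
finger_gap: 0.0475
finger_force: 20.0
shift [ 0.2267  0.25   -0.1035] rot [ 0.003  0.005 -0.002] rows 8.5
shift [ 0.2036  0.3032 -0.1035] rot [ 0.003  0.005 -0.002] rows 9.1
shift [ 0.1805  0.3564 -0.1035] rot [ 0.003  0.005 -0.002] rows 9.9
shift [ 0.1574  0.4096 -0.1035] rot [ 0.003  0.005 -0.002] rows 10.8
```

```bash

python3 -m inch '[{"gripper":0.4,"xyz":[0.012,0.03,0.02],"rotation":[0,0,0]},{"gripper":0.4,"xyz":[0.026,0.068,0.02],"rotation":[0,0,0]},{"gripper":0.4,"xyz":[0.04,0.105,0.02],"rotation":[0,0,0]},{"gripper":0.4,"xyz":[0.054,0.142,0.02],"rotation":[0,0,0]},{"gripper":0.4,"xyz":[0.068,0.179,0.02],"rotation":[0,0,0]}]'
python3 -m inch '[{"gripper":0.4,"xyz":[0.014,0.037,0],"rotation":[0,0,0]},{"gripper":0.4,"xyz":[0.028,0.074,0],"rotation":[0,0,0]},{"gripper":0.4,"xyz":[0.042,0.111,0],"rotation":[0,0,0]},{"gripper":0.4,"xyz":[0.056,0.148,0],"rotation":[0,0,0]},{"gripper":0.4,"xyz":[0.07,0.185,0],"rotation":[0,0,0]}]'
python3 - <<'E'
from h import *
plan(mix(0,.087),.049+.025)
E
```

```text
time_s: 11.5
tool_pos: [0.5104, 0.0517, 0.3744]
orientation: [0.0, 0.836, -0.548, 0.002]
contact_force: [1.4, -1.1, -1.1]
finger_gap: 0.0474
finger_force: 20.0
time_s: 11.92
tool_pos: [0.5806, 0.2369, 0.3741]
orientation: [0.001, 0.837, -0.548, 0.001]
contact_force: [0.8, -0.8, -0.1]
finger_gap: 0.0478
finger_force: 20.0
shift [ 0.0192  0.0437 -0.122 ] rot [ 0.002  0.002 -0.001] rows 3.1
```

```bash

python3 -m inch '[{"gripper":0.4,"xyz":[0.01,0.022,0],"rotation":[0,0,0]},{"gripper":0.4,"xyz":[0.019,0.044,-0.02],"rotation":[0,0,0]},{"gripper":0.4,"xyz":[0.019,0.044,-0.055],"rotation":[0,0,0]},{"gripper":0.4,"xyz":[0.019,0.044,-0.09],"rotation":[0,0,0]},{"gripper":0.4,"xyz":[0.019,0.044,-0.11],"rotation":[0,0,0]}]'
python3 -m inch '[{"gripper":0.4,"xyz":[0,0,-0.003],"rotation":[0,0,0]},{"gripper":0.4,"xyz":[0,0,-0.006],"rotation":[0,0,0]},{"gripper":0.4,"xyz":[0,0,-0.006],"rotation":[0,0,0]}]'
python3 -c "
from h import *
plan(mix(0,.087),.049+.025)"
```

```text
time_s: 12.33
tool_pos: [0.5984, 0.2789, 0.2597]
orientation: [0.003, 0.837, -0.548, 0.0]
contact_force: [-1.1, -1.0, -1.9]
finger_gap: 0.0473
finger_force: 20.0
time_s: 12.58
tool_pos: [0.6, 0.2793, 0.2581]
orientation: [0.001, 0.837, -0.548, 0.002]
contact_force: [0.4, 0.4, -1.4]
finger_gap: 0.0478
finger_force: 20.0
shift [-0.0002  0.0013 -0.006 ] rot [ 0.003  0.002 -0.001] rows 0.1
```

```bash

python3 -m inch '[{"gripper":0.4,"xyz":[0,0.001,-0.002],"rotation":[0,0,0]},{"gripper":0.4,"xyz":[0,0.001,-0.004],"rotation":[0,0,0]},{"gripper":0.4,"xyz":[0,0.001,-0.004],"rotation":[0,0,0]}]'
python3 -m inch '[{"gripper":0.4,"xyz":[0,0,-0.001],"rotation":[0,0,0]},{"gripper":0.4,"xyz":[0,0,-0.002],"rotation":[0,0,0]},{"gripper":0.4,"xyz":[0,0,-0.002],"rotation":[0,0,0]}]'
python3 -c "
from h import *
plan(mix(0,.087),.049+.025)"
```

```text
time_s: 12.83
tool_pos: [0.6003, 0.2806, 0.2556]
orientation: [-0.0, 0.837, -0.548, 0.002]
contact_force: [-1.8, 0.4, 7.1]
finger_gap: 0.0476
finger_force: 20.0
time_s: 13.08
tool_pos: [0.6002, 0.2806, 0.2555]
orientation: [-0.001, 0.837, -0.547, 0.002]
contact_force: [-6.7, -1.4, 19.1]
finger_gap: 0.0476
finger_force: 20.0
shift [-0.0004 -0.     -0.0034] rot [ 0.001  0.005 -0.002] rows 0.1
```

Floor contact at TCP z ≈ 0.2555, so I'll ease off, release and lift.

```bash

python3 -m inch '[{"gripper":0.4,"xyz":[0,0,0.002],"rotation":[0,0,0]},{"gripper":0.85,"xyz":[0,0,0.002],"rotation":[0,0,0]},{"gripper":0.85,"xyz":[0,0,0.002],"rotation":[0,0,0]},{"gripper":0.85,"xyz":[0,0,0.002],"rotation":[0,0,0]},{"gripper":0.85,"xyz":[0,0,0.002],"rotation":[0,0,0]}]'
python3 -m inch '[{"gripper":0.85,"xyz":[0,0,0.002],"rotation":[0,0,0]},{"gripper":0.85,"xyz":[0,0,0.03],"rotation":[0,0,0]},{"gripper":0.85,"xyz":[0,0,0.07],"rotation":[0,0,0]},{"gripper":0.85,"xyz":[0,0,0.1],"rotation":[0,0,0]},{"gripper":0.85,"xyz":[0,-0.03,0.12],"rotation":[0,0,0]}]'
python3 - <<'E'
from h import *
from bots import locate
for z in(0,.049):
    for o in locate(z=z): print(z,np.round(o[0],4),round(o[1],2),o[2], np.round(ML.T@(o[0]-TRAY),4))
plan((.5525,-.184),.12)
E
```

```text
time_s: 13.5
tool_pos: [0.5997, 0.2801, 0.2526]
orientation: [0.001, 0.837, -0.548, 0.001]
contact_force: [0.1, -0.1, -0.8]
finger_gap: 0.0689
finger_force: 0.0
time_s: 13.92
tool_pos: [0.6005, 0.2533, 0.376]
orientation: [-0.001, 0.838, -0.546, 0.002]
contact_force: [1.4, -0.9, 0.5]
finger_gap: 0.074
finger_force: 0.0
0 [ 0.4337 -0.287 ] 0.93 2 [-0.3786 -0.3674]
0 [0.5606 0.2651] 0.97 1 [-0.0422  0.0884]
0 [ 0.5525 -0.1824] 0.89 2 [-0.228  -0.3188]
0 [ 0.567  -0.3296] 0.91 2 [-0.2733 -0.4595]
0 [0.6422 0.3338] 0.85 1 [0.0601 0.1189]
0.049 [ 0.4765 -0.2369] 0.76 1 [-0.3193 -0.3385]
0.049 [0.6009 0.2797] 0.88 2 [0.0006 0.0857]
0.049 [ 0.5883 -0.1408] 0.74 1 [-0.1785 -0.2949]
0.049 [ 0.6065 -0.2715] 0.81 1 [-0.214 -0.422]
0.049 [ 0.4059 -0.3064] 0.76 1 [-0.4118 -0.3741]
0.049 [ 0.5209 -0.2083] 0.82 1 [-0.2673 -0.3299]
0.049 [ 0.5356 -0.343 ] 0.74 1 [-0.3075 -0.4593]
shift [-0.0471 -0.4341 -0.0746] rot [ 0.004  0.    -0.001] rows 10.6
```

Bottle 2 stands at mixer (0.6, 86) mm, as wanted. Bottle 3 is next.

```bash

python3 -m inch '[{"gripper":0.9,"xyz":[-0.004,-0.039,0],"rotation":[0,0,0]},{"gripper":0.9,"xyz":[-0.008,-0.078,0],"rotation":[0,0,0]},{"gripper":0.9,"xyz":[-0.012,-0.117,0],"rotation":[0,0,0]},{"gripper":0.9,"xyz":[-0.016,-0.156,0],"rotation":[0,0,0]},{"gripper":0.9,"xyz":[-0.02,-0.195,0],"rotation":[0,0,0]}]'
python3 -m inch '[{"gripper":0.9,"xyz":[-0.004,-0.039,0],"rotation":[0,0,0]},{"gripper":0.9,"xyz":[-0.008,-0.078,0],"rotation":[0,0,0]},{"gripper":0.9,"xyz":[-0.012,-0.117,0],"rotation":[0,0,0]},{"gripper":0.9,"xyz":[-0.02,-0.156,0],"rotation":[0,0,0]},{"gripper":0.9,"xyz":[-0.024,-0.195,0],"rotation":[0,0,0]}]'
python3 - <<'E'
from h import *
from bots import locate
for o in locate(("bottle3_mid",)): print(np.round(o[0],4),round(o[1],2),o[2])
plan((.5525,-.183),.025)
E
```

```text
time_s: 15.33
tool_pos: [0.5791, 0.0535, 0.3729]
orientation: [0.001, 0.837, -0.548, 0.001]
contact_force: [1.7, -0.5, 0.4]
finger_gap: 0.0787
finger_force: 0.0
time_s: 15.75
tool_pos: [0.5546, -0.1417, 0.3731]
orientation: [0.001, 0.837, -0.548, 0.001]
contact_force: [0.8, 0.7, -0.8]
finger_gap: 0.0786
finger_force: 0.0
[ 0.5533 -0.1837] 0.89 2
shift [-0.0028 -0.0418 -0.1697] rot [0.004 0.001 0.002] rows 4.2
```

```bash

python3 -m inch '[{"gripper":0.9,"xyz":[-0.002,-0.03,-0.01],"rotation":[0,0,0]},{"gripper":0.9,"xyz":[-0.002,-0.042,-0.04],"rotation":[0,0,0]},{"gripper":0.9,"xyz":[-0.002,-0.042,-0.08],"rotation":[0,0,0]},{"gripper":0.9,"xyz":[-0.002,-0.042,-0.12],"rotation":[0,0,0]},{"gripper":0.9,"xyz":[-0.002,-0.042,-0.15],"rotation":[0,0,0]}]'
python3 -m inch '[{"gripper":0.9,"xyz":[0,0,-0.02],"rotation":[0,0,0]},{"gripper":0.4,"xyz":[0,0,-0.02],"rotation":[0,0,0]},{"gripper":0.4,"xyz":[0,0,-0.02],"rotation":[0,0,0]},{"gripper":0.4,"xyz":[0,0,-0.02],"rotation":[0,0,0]},{"gripper":0.4,"xyz":[0,0,-0.02],"rotation":[0,0,0]}]'
python3 -m inch '[{"gripper":0.4,"xyz":[0,0,0],"rotation":[0,0,0]},{"gripper":0.4,"xyz":[0,0,0],"rotation":[0,0,0]},{"gripper":0.4,"xyz":[0,0,0],"rotation":[0,0,0]}]'
python3 -m inch '[{"gripper":0.4,"xyz":[0,0,0.03],"rotation":[0,0,0]},{"gripper":0.4,"xyz":[0,0,0.07],"rotation":[0,0,0]},{"gripper":0.4,"xyz":[0,0,0.11],"rotation":[0,0,0]},{"gripper":0.4,"xyz":[0,0,0.15],"rotation":[0,0,0]},{"gripper":0.4,"xyz":[0,0,0.175],"rotation":[0,0,0]}]'
python3 - <<'E'
from h import *
plan(mix(0,.029),.049+.025)
E
```

```text
time_s: 16.37
tool_pos: [0.5531, -0.1808, 0.2202]
orientation: [0.002, 0.837, -0.548, 0.001]
contact_force: [-0.4, -0.1, -1.4]
finger_gap: 0.079
finger_force: 0.0
time_s: 16.78
tool_pos: [0.5547, -0.1814, 0.2047]
orientation: [0.001, 0.837, -0.547, 0.003]
contact_force: [-0.1, 0.5, 0.3]
finger_gap: 0.0577
finger_force: 0.0
time_s: 17.03
tool_pos: [0.5539, -0.1818, 0.2043]
orientation: [0.001, 0.837, -0.548, 0.002]
contact_force: [-1.9, 2.3, 6.6]
finger_gap: 0.0476
finger_force: 20.0
time_s: 17.45
tool_pos: [0.5538, -0.1821, 0.383]
orientation: [0.0, 0.837, -0.548, 0.004]
contact_force: [0.6, -0.2, -1.8]
finger_gap: 0.0476
finger_force: 20.0
shift [ 0.0692  0.4095 -0.1309] rot [ 0.004  0.006 -0.001] rows 10.4
```

```bash

python3 -m inch '[{"gripper":0.4,"xyz":[0.006,0.038,0],"rotation":[0,0,0]},{"gripper":0.4,"xyz":[0.012,0.076,0],"rotation":[0,0,0]},{"gripper":0.4,"xyz":[0.019,0.114,0],"rotation":[0,0,0]},{"gripper":0.4,"xyz":[0.025,0.152,0],"rotation":[0,0,0]},{"gripper":0.4,"xyz":[0.032,0.19,0],"rotation":[0,0,0]}]'
python3 -m inch '[{"gripper":0.4,"xyz":[0.006,0.038,0],"rotation":[0,0,0]},{"gripper":0.4,"xyz":[0.012,0.076,0],"rotation":[0,0,0]},{"gripper":0.4,"xyz":[0.019,0.114,0],"rotation":[0,0,0]},{"gripper":0.4,"xyz":[0.025,0.152,0],"rotation":[0,0,0]},{"gripper":0.4,"xyz":[0.032,0.19,0],"rotation":[0,0,0]}]'
python3 -m inch '[{"gripper":0.4,"xyz":[0.005,0.03,0],"rotation":[0,0,0]},{"gripper":0.4,"xyz":[0.005,0.03,-0.03],"rotation":[0,0,0]},{"gripper":0.4,"xyz":[0.005,0.03,-0.03],"rotation":[0,0,0]}]'
python3 - <<'E'
from h import *
plan(mix(0,.028),.2535-robot.tip_extent)
E
```

```text
time_s: 17.87
tool_pos: [0.5851, 0.0096, 0.3786]
orientation: [0.001, 0.836, -0.548, 0.001]
contact_force: [0.1, -0.3, -1.6]
finger_gap: 0.0474
finger_force: 20.0
time_s: 18.28
tool_pos: [0.6173, 0.1999, 0.3784]
orientation: [0.001, 0.837, -0.548, 0.001]
contact_force: [0.2, 0.0, -1.2]
finger_gap: 0.0477
finger_force: 20.0
time_s: 18.53
tool_pos: [0.6211, 0.2296, 0.3431]
orientation: [0.004, 0.837, -0.547, -0.001]
contact_force: [-1.7, -1.0, -3.4]
finger_gap: 0.0474
finger_force: 20.0
shift [ 0.0022 -0.0031 -0.0896] rot [ 0.005 -0.005 -0.003] rows 2.1
```

```bash

python3 -m inch '[{"gripper":0.4,"xyz":[0.001,-0.002,-0.03],"rotation":[0,0,0]},{"gripper":0.4,"xyz":[0.001,-0.002,-0.06],"rotation":[0,0,0]},{"gripper":0.4,"xyz":[0.001,-0.002,-0.08],"rotation":[0,0,0]},{"gripper":0.4,"xyz":[0.001,-0.002,-0.088],"rotation":[0,0,0]},{"gripper":0.4,"xyz":[0.001,-0.002,-0.088],"rotation":[0,0,0]}]'
python3 -m inch '[{"gripper":0.4,"xyz":[0,0,-0.002],"rotation":[0,0,0]},{"gripper":0.4,"xyz":[0,0,-0.003],"rotation":[0,0,0]},{"gripper":0.4,"xyz":[0,0,-0.003],"rotation":[0,0,0]}]'
python3 - <<'E'
from h import *
plan(mix(0,.028),.2535-robot.tip_extent)
E
```

```text
time_s: 18.95
tool_pos: [0.6232, 0.2252, 0.2584]
orientation: [0.003, 0.836, -0.548, 0.0]
contact_force: [-1.1, -0.2, 0.3]
finger_gap: 0.0479
finger_force: 20.0
time_s: 19.2
tool_pos: [0.6241, 0.2262, 0.2583]
orientation: [0.0, 0.837, -0.548, 0.002]
contact_force: [0.3, -0.7, -1.9]
finger_gap: 0.0478
finger_force: 20.0
shift [-0.0007  0.0003 -0.0048] rot [ 0.002  0.002 -0.001] rows 0.1
```

```bash

python3 -m inch '[{"gripper":0.4,"xyz":[0,0,-0.002],"rotation":[0,0,0]},{"gripper":0.4,"xyz":[0,0,-0.004],"rotation":[0,0,0]},{"gripper":0.4,"xyz":[0,0,-0.004],"rotation":[0,0,0]}]'
python3 -m inch '[{"gripper":0.4,"xyz":[0,0,0],"rotation":[0,0,0]},{"gripper":0.85,"xyz":[0,0,0],"rotation":[0,0,0]},{"gripper":0.85,"xyz":[0,0,0],"rotation":[0,0,0]},{"gripper":0.85,"xyz":[0,0,0],"rotation":[0,0,0]},{"gripper":0.85,"xyz":[0,0,0],"rotation":[0,0,0]}]'
python3 -m inch '[{"gripper":0.85,"xyz":[0,0,0.002],"rotation":[0,0,0]},{"gripper":0.85,"xyz":[0,0,0.03],"rotation":[0,0,0]},{"gripper":0.85,"xyz":[0,0,0.07],"rotation":[0,0,0]},{"gripper":0.85,"xyz":[0,0,0.1],"rotation":[0,0,0]},{"gripper":0.85,"xyz":[0,-0.03,0.12],"rotation":[0,0,0]}]'
python3 - <<'E'
from h import *
from bots import locate
for z in(0,.049):
    for o in locate(z=z):
        if (o[0][1]>.1)==(z>0): print(z,np.round(o[0],4),round(o[1],2),o[2], np.round(ML.T@(o[0]-TRAY),4))
plan((.434,-.2865),.195)
E
```

```text
time_s: 19.45
tool_pos: [0.6238, 0.2263, 0.2534]
orientation: [0.001, 0.837, -0.548, 0.001]
contact_force: [0.2, 0.8, 2.0]
finger_gap: 0.0475
finger_force: 20.0
time_s: 19.87
tool_pos: [0.6236, 0.2261, 0.2525]
orientation: [0.002, 0.837, -0.548, 0.001]
contact_force: [-0.5, 0.6, -0.2]
finger_gap: 0.0689
finger_force: 0.0
time_s: 20.28
tool_pos: [0.6244, 0.1992, 0.3763]
orientation: [-0.001, 0.838, -0.546, 0.002]
contact_force: [0.8, -0.6, 0.8]
finger_gap: 0.0743
finger_force: 0.0
0 [ 0.4335 -0.2871] 0.9 2 [-0.3788 -0.3674]
0 [ 0.5677 -0.3308] 0.91 2 [-0.2731 -0.4609]
0.049 [0.625  0.2269] 0.85 2 [0.0017 0.0277]
0.049 [0.6003 0.2789] 0.8 1 [-0.0002  0.0852]
shift [-1.896e-01 -4.826e-01  4.000e-04] rot [ 0.004  0.    -0.001] rows 12.4
```

```bash

python3 -m inch '[{"gripper":0.9,"xyz":[-0.015,-0.038,0],"rotation":[0,0,0]},{"gripper":0.9,"xyz":[-0.03,-0.076,0],"rotation":[0,0,0]},{"gripper":0.9,"xyz":[-0.045,-0.114,0],"rotation":[0,0,0]},{"gripper":0.9,"xyz":[-0.06,-0.152,0],"rotation":[0,0,0]},{"gripper":0.9,"xyz":[-0.075,-0.19,0],"rotation":[0,0,0]}]'
python3 -m inch '[{"gripper":0.9,"xyz":[-0.015,-0.038,0],"rotation":[0,0,0]},{"gripper":0.9,"xyz":[-0.03,-0.076,0],"rotation":[0,0,0]},{"gripper":0.9,"xyz":[-0.045,-0.114,0],"rotation":[0,0,0]},{"gripper":0.9,"xyz":[-0.06,-0.152,0],"rotation":[0,0,0]},{"gripper":0.9,"xyz":[-0.075,-0.19,0],"rotation":[0,0,0]}]'
python3 -m inch '[{"gripper":0.9,"xyz":[-0.015,-0.038,0],"rotation":[0,0,0]},{"gripper":0.9,"xyz":[-0.03,-0.076,0],"rotation":[0,0,0]},{"gripper":0.9,"xyz":[-0.038,-0.1,0],"rotation":[0,0,0]},{"gripper":0.9,"xyz":[-0.038,-0.1,0],"rotation":[0,0,0]}]'
python3 - <<'E'
from h import *
from bots import locate
for o in locate(("bottle1_mid","bottle4_mid")): print(np.round(o[0],4),round(o[1],2),o[2])
plan((.4337,-.287),.026)
E
```

```text
time_s: 21.7
tool_pos: [0.5476, 0.0046, 0.3728]
orientation: [0.001, 0.837, -0.548, 0.001]
contact_force: [1.1, -0.6, 1.1]
finger_gap: 0.079
finger_force: 0.0
time_s: 22.12
tool_pos: [0.4724, -0.1854, 0.3732]
orientation: [0.001, 0.837, -0.548, 0.002]
contact_force: [1.1, 0.0, -0.4]
finger_gap: 0.0785
finger_force: 0.0
time_s: 22.45
tool_pos: [0.4339, -0.2872, 0.3728]
orientation: [0.002, 0.836, -0.549, 0.001]
contact_force: [-0.1, 0.5, 0.5]
finger_gap: 0.0787
finger_force: 0.0
[ 0.4336 -0.2871] 0.91 2
[ 0.5644 -0.3314] 0.87 2
shift [-0.0023 -0.0039 -0.1687] rot [ 0.004  0.001 -0.003] rows 4.0
```

```bash

python3 -m inch '[{"gripper":0.9,"xyz":[-0.001,-0.001,-0.04],"rotation":[0,0,0]},{"gripper":0.9,"xyz":[-0.001,-0.001,-0.08],"rotation":[0,0,0]},{"gripper":0.9,"xyz":[-0.001,-0.001,-0.12],"rotation":[0,0,0]},{"gripper":0.9,"xyz":[-0.001,-0.001,-0.15],"rotation":[0,0,0]},{"gripper":0.9,"xyz":[-0.001,-0.001,-0.169],"rotation":[0,0,0]}]'
python3 -m inch '[{"gripper":0.9,"xyz":[0,0,0],"rotation":[0,0,0]},{"gripper":0.4,"xyz":[0,0,0],"rotation":[0,0,0]},{"gripper":0.4,"xyz":[0,0,0],"rotation":[0,0,0]},{"gripper":0.4,"xyz":[0,0,0],"rotation":[0,0,0]},{"gripper":0.4,"xyz":[0,0,0],"rotation":[0,0,0]}]'
python3 -m inch '[{"gripper":0.4,"xyz":[0,0,0],"rotation":[0,0,0]},{"gripper":0.4,"xyz":[0,0,0],"rotation":[0,0,0]},{"gripper":0.4,"xyz":[0,0,0],"rotation":[0,0,0]}]'
python3 -m inch '[{"gripper":0.4,"xyz":[0,0,0.03],"rotation":[0,0,0]},{"gripper":0.4,"xyz":[0,0,0.07],"rotation":[0,0,0]},{"gripper":0.4,"xyz":[0,0,0.11],"rotation":[0,0,0]},{"gripper":0.4,"xyz":[0,0,0.15],"rotation":[0,0,0]},{"gripper":0.4,"xyz":[0,0,0.175],"rotation":[0,0,0]}]'
python3 - <<'E'
from h import *
plan(mix(0,-.029),.049+.025)
E
```

```text
time_s: 23.17
tool_pos: [0.434, -0.2835, 0.2006]
orientation: [0.002, 0.837, -0.547, -0.001]
contact_force: [-0.6, -0.5, -0.6]
finger_gap: 0.0788
finger_force: 0.0
time_s: 23.58
tool_pos: [0.4353, -0.2849, 0.2053]
orientation: [0.001, 0.837, -0.548, 0.003]
contact_force: [0.3, 0.2, 1.0]
finger_gap: 0.058
finger_force: 0.0
time_s: 23.83
tool_pos: [0.4349, -0.285, 0.2048]
orientation: [0.001, 0.837, -0.548, 0.002]
contact_force: [-0.7, 2.8, 7.6]
finger_gap: 0.0479
finger_force: 20.0
time_s: 24.25
tool_pos: [0.4347, -0.2851, 0.3833]
orientation: [0.001, 0.837, -0.548, 0.004]
contact_force: [1.0, -1.1, -1.2]
finger_gap: 0.0476
finger_force: 20.0
shift [ 0.2114  0.4593 -0.1312] rot [ 0.005  0.005 -0.002] rows 12.5
```

```bash

python3 -m inch '[{"gripper":0.4,"xyz":[0.016,0.036,0],"rotation":[0,0,0]},{"gripper":0.4,"xyz":[0.032,0.072,0],"rotation":[0,0,0]},{"gripper":0.4,"xyz":[0.049,0.108,0],"rotation":[0,0,0]},{"gripper":0.4,"xyz":[0.065,0.144,0],"rotation":[0,0,0]},{"gripper":0.4,"xyz":[0.082,0.18,0],"rotation":[0,0,0]}]'
python3 -m inch '[{"gripper":0.4,"xyz":[0.016,0.036,0],"rotation":[0,0,0]},{"gripper":0.4,"xyz":[0.032,0.072,0],"rotation":[0,0,0]},{"gripper":0.4,"xyz":[0.049,0.108,0],"rotation":[0,0,0]},{"gripper":0.4,"xyz":[0.065,0.144,0],"rotation":[0,0,0]},{"gripper":0.4,"xyz":[0.082,0.18,0],"rotation":[0,0,0]}]'
python3 -m inch '[{"gripper":0.4,"xyz":[0.016,0.036,0],"rotation":[0,0,0]},{"gripper":0.4,"xyz":[0.032,0.072,0],"rotation":[0,0,0]},{"gripper":0.4,"xyz":[0.047,0.1,0],"rotation":[0,0,0]},{"gripper":0.4,"xyz":[0.047,0.1,0],"rotation":[0,0,0]},{"gripper":0.4,"xyz":[0.047,0.1,0],"rotation":[0,0,0]}]'
python3 - <<'E'
from h import *
plan(mix(0,-.029),.254-robot.tip_extent)
E
```

```text
time_s: 24.67
tool_pos: [0.5165, -0.1033, 0.3791]
orientation: [0.001, 0.836, -0.548, 0.001]
contact_force: [0.8, -1.0, -1.7]
finger_gap: 0.0476
finger_force: 20.0
time_s: 25.08
tool_pos: [0.5987, 0.077, 0.3789]
orientation: [0.001, 0.837, -0.548, 0.001]
contact_force: [-0.5, -1.1, -1.1]
finger_gap: 0.0477
finger_force: 20.0
time_s: 25.5
tool_pos: [0.6459, 0.1768, 0.3775]
orientation: [0.002, 0.837, -0.547, 0.001]
contact_force: [-0.4, -0.5, -1.4]
finger_gap: 0.0478
finger_force: 20.0
shift [ 0.0002 -0.0026 -0.1235] rot [ 0.004 -0.001 -0.003] rows 3.0
```

```bash

python3 -m inch '[{"gripper":0.4,"xyz":[0,-0.002,-0.03],"rotation":[0,0,0]},{"gripper":0.4,"xyz":[0,-0.002,-0.06],"rotation":[0,0,0]},{"gripper":0.4,"xyz":[0,-0.002,-0.09],"rotation":[0,0,0]},{"gripper":0.4,"xyz":[0,-0.002,-0.115],"rotation":[0,0,0]},{"gripper":0.4,"xyz":[0,-0.002,-0.12],"rotation":[0,0,0]}]'
python3 -m inch '[{"gripper":0.4,"xyz":[0,0,0],"rotation":[0,0,0]},{"gripper":0.4,"xyz":[0,0,0],"rotation":[0,0,0]}]'
python3 - <<'E'
from h import *
plan(mix(0,-.029),.254-robot.tip_extent)
E
```

```text
time_s: 25.92
tool_pos: [0.6436, 0.1712, 0.2541]
orientation: [0.004, 0.836, -0.549, -0.001]
contact_force: [-1.1, -0.6, -1.9]
finger_gap: 0.0469
finger_force: 20.0
time_s: 26.08
tool_pos: [0.646, 0.1727, 0.26]
orientation: [0.001, 0.837, -0.548, 0.002]
contact_force: [0.4, 0.9, -1.1]
finger_gap: 0.0474
finger_force: 20.0
shift [ 0.      0.0015 -0.006 ] rot [ 0.004  0.002 -0.001] rows 0.1
```

```bash

python3 -m inch '[{"gripper":0.4,"xyz":[0,0.001,-0.002],"rotation":[0,0,0]},{"gripper":0.4,"xyz":[0,0.001,-0.004],"rotation":[0,0,0]},{"gripper":0.4,"xyz":[0,0.001,-0.006],"rotation":[0,0,0]},{"gripper":0.4,"xyz":[0,0.001,-0.006],"rotation":[0,0,0]}]'
python3 -m inch '[{"gripper":0.85,"xyz":[0,0,0],"rotation":[0,0,0]},{"gripper":0.85,"xyz":[0,0,0],"rotation":[0,0,0]},{"gripper":0.85,"xyz":[0,0,0],"rotation":[0,0,0]},{"gripper":0.85,"xyz":[0,0,0],"rotation":[0,0,0]}]'
python3 -m inch '[{"gripper":0.85,"xyz":[0,0,0.002],"rotation":[0,0,0]},{"gripper":0.85,"xyz":[0,0,0.03],"rotation":[0,0,0]},{"gripper":0.85,"xyz":[0,0,0.07],"rotation":[0,0,0]},{"gripper":0.85,"xyz":[0,0,0.1],"rotation":[0,0,0]},{"gripper":0.85,"xyz":[0,-0.03,0.12],"rotation":[0,0,0]}]'
python3 - <<'E'
from h import *
from bots import locate
for z in(0,.049):
    for o in locate(z=z):
        if (o[0][1]>.1)==(z>0): print(z,np.round(o[0],4),round(o[1],2),o[2], np.round(ML.T@(o[0]-TRAY),4))
plan((.565,-.331),.195)
E
```

```text
time_s: 26.42
tool_pos: [0.6459, 0.1744, 0.2538]
orientation: [0.001, 0.837, -0.548, 0.002]
contact_force: [0.3, 1.3, 2.9]
finger_gap: 0.0477
finger_force: 20.0
time_s: 26.75
tool_pos: [0.6456, 0.1741, 0.2526]
orientation: [0.002, 0.837, -0.548, 0.001]
contact_force: [0.6, -0.5, 1.6]
finger_gap: 0.0684
finger_force: 0.0
time_s: 27.17
tool_pos: [0.6464, 0.1472, 0.3764]
orientation: [-0.001, 0.838, -0.546, 0.003]
contact_force: [0.7, -1.8, 0.8]
finger_gap: 0.0744
finger_force: 0.0
0 [ 0.5655 -0.3314] 0.92 2 [-0.2754 -0.4606]
0.049 [0.6489 0.1772] 0.85 2 [ 0.0038 -0.0273]
0.049 [0.6004 0.2805] 0.86 2 [0.0005 0.0867]
0.049 [0.6251 0.2271] 0.82 2 [0.0018 0.0279]
shift [-8.060e-02 -4.751e-01  4.000e-04] rot [ 0.004  0.    -0.001] rows 11.6
```

```bash

python3 -m inch '[{"gripper":0.9,"xyz":[-0.007,-0.039,0],"rotation":[0,0,0]},{"gripper":0.9,"xyz":[-0.014,-0.078,0],"rotation":[0,0,0]},{"gripper":0.9,"xyz":[-0.02,-0.117,0],"rotation":[0,0,0]},{"gripper":0.9,"xyz":[-0.027,-0.156,0],"rotation":[0,0,0]},{"gripper":0.9,"xyz":[-0.034,-0.195,0],"rotation":[0,0,0]}]'
python3 -m inch '[{"gripper":0.9,"xyz":[-0.007,-0.039,0],"rotation":[0,0,0]},{"gripper":0.9,"xyz":[-0.014,-0.078,0],"rotation":[0,0,0]},{"gripper":0.9,"xyz":[-0.02,-0.117,0],"rotation":[0,0,0]},{"gripper":0.9,"xyz":[-0.027,-0.156,0],"rotation":[0,0,0]},{"gripper":0.9,"xyz":[-0.034,-0.195,0],"rotation":[0,0,0]}]'
python3 -m inch '[{"gripper":0.9,"xyz":[-0.006,-0.035,0],"rotation":[0,0,0]},{"gripper":0.9,"xyz":[-0.012,-0.083,0],"rotation":[0,0,0]},{"gripper":0.9,"xyz":[-0.012,-0.083,0],"rotation":[0,0,0]},{"gripper":0.9,"xyz":[-0.012,-0.083,0],"rotation":[0,0,0]},{"gripper":0.9,"xyz":[-0.012,-0.083,0],"rotation":[0,0,0]}]'
python3 - <<'E'
from h import *
from bots import locate
for o in locate(("bottle4_mid",)): print(np.round(o[0],4),round(o[1],2),o[2])
plan((.566,-.331),.026)
E
```

```text
time_s: 28.58
tool_pos: [0.611, -0.0524, 0.3729]
orientation: [0.001, 0.837, -0.548, 0.001]
contact_force: [1.1, -0.5, -1.2]
finger_gap: 0.0791
finger_force: 0.0
time_s: 29.0
tool_pos: [0.5769, -0.2477, 0.373]
orientation: [0.001, 0.837, -0.548, 0.001]
contact_force: [1.2, 0.8, -0.6]
finger_gap: 0.0787
finger_force: 0.0
time_s: 29.42
tool_pos: [0.5653, -0.3295, 0.3724]
orientation: [0.001, 0.836, -0.549, 0.001]
contact_force: [-0.6, 0.4, 0.5]
finger_gap: 0.0793
finger_force: 0.0
[ 0.5674 -0.3295] 0.9 2
shift [ 0.     -0.0033 -0.1688] rot [ 0.004  0.001 -0.003] rows 4.0
```

```bash

python3 -m inch '[{"gripper":0.9,"xyz":[0.001,-0.002,-0.04],"rotation":[0,0,0]},{"gripper":0.9,"xyz":[0.001,-0.002,-0.08],"rotation":[0,0,0]},{"gripper":0.9,"xyz":[0.001,-0.002,-0.12],"rotation":[0,0,0]},{"gripper":0.9,"xyz":[0.001,-0.002,-0.15],"rotation":[0,0,0]},{"gripper":0.9,"xyz":[0.001,-0.002,-0.169],"rotation":[0,0,0]}]'
python3 -m inch '[{"gripper":0.9,"xyz":[0,0,0],"rotation":[0,0,0]},{"gripper":0.4,"xyz":[0,0,0],"rotation":[0,0,0]},{"gripper":0.4,"xyz":[0,0,0],"rotation":[0,0,0]},{"gripper":0.4,"xyz":[0,0,0],"rotation":[0,0,0]},{"gripper":0.4,"xyz":[0,0,0],"rotation":[0,0,0]}]'
python3 -m inch '[{"gripper":0.4,"xyz":[0,0,0],"rotation":[0,0,0]},{"gripper":0.4,"xyz":[0,0,0],"rotation":[0,0,0]},{"gripper":0.4,"xyz":[0,0,0],"rotation":[0,0,0]}]'
python3 -m inch '[{"gripper":0.4,"xyz":[0,0,0.03],"rotation":[0,0,0]},{"gripper":0.4,"xyz":[0,0,0.07],"rotation":[0,0,0]},{"gripper":0.4,"xyz":[0,0,0.11],"rotation":[0,0,0]},{"gripper":0.4,"xyz":[0,0,0.15],"rotation":[0,0,0]},{"gripper":0.4,"xyz":[0,0,0.175],"rotation":[0,0,0]}]'
python3 - <<'E'
from h import *
plan(mix(-.002,-.086),.049+.025)
E
```

```text
time_s: 30.03
tool_pos: [0.5658, -0.3292, 0.2001]
orientation: [0.002, 0.837, -0.547, -0.001]
contact_force: [-0.2, -0.1, 0.1]
finger_gap: 0.0789
finger_force: 0.0
time_s: 30.45
tool_pos: [0.5674, -0.3309, 0.2058]
orientation: [0.001, 0.837, -0.548, 0.003]
contact_force: [1.4, 0.1, -0.7]
finger_gap: 0.058
finger_force: 0.0
time_s: 30.7
tool_pos: [0.5669, -0.331, 0.205]
orientation: [0.001, 0.837, -0.548, 0.002]
contact_force: [-2.3, 2.1, 7.5]
finger_gap: 0.0477
finger_force: 20.0
time_s: 31.12
tool_pos: [0.5668, -0.3312, 0.3836]
orientation: [0.001, 0.837, -0.548, 0.004]
contact_force: [0.6, 0.1, -1.5]
finger_gap: 0.0476
finger_force: 20.0
shift [ 0.1002  0.4523 -0.1315] rot [ 0.006  0.005 -0.001] rows 11.5
```

```bash

python3 -m inch '[{"gripper":0.4,"xyz":[0.008,0.038,0],"rotation":[0,0,0]},{"gripper":0.4,"xyz":[0.017,0.076,0],"rotation":[0,0,0]},{"gripper":0.4,"xyz":[0.025,0.114,0],"rotation":[0,0,0]},{"gripper":0.4,"xyz":[0.034,0.152,0],"rotation":[0,0,0]},{"gripper":0.4,"xyz":[0.042,0.19,0],"rotation":[0,0,0]}]'
python3 -m inch '[{"gripper":0.4,"xyz":[0.008,0.038,0],"rotation":[0,0,0]},{"gripper":0.4,"xyz":[0.017,0.076,0],"rotation":[0,0,0]},{"gripper":0.4,"xyz":[0.025,0.114,0],"rotation":[0,0,0]},{"gripper":0.4,"xyz":[0.034,0.152,0],"rotation":[0,0,0]},{"gripper":0.4,"xyz":[0.042,0.19,0],"rotation":[0,0,0]}]'
python3 -m inch '[{"gripper":0.4,"xyz":[0.008,0.036,0],"rotation":[0,0,0]},{"gripper":0.4,"xyz":[0.016,0.072,0],"rotation":[0,0,0]},{"gripper":0.4,"xyz":[0.016,0.072,0],"rotation":[0,0,0]},{"gripper":0.4,"xyz":[0.016,0.072,0],"rotation":[0,0,0]},{"gripper":0.4,"xyz":[0.016,0.072,0],"rotation":[0,0,0]}]'
python3 - <<'E'
from h import *
plan(mix(-.002,-.086),.2542-robot.tip_extent)
E
```

```text
time_s: 31.53
tool_pos: [0.6084, -0.1393, 0.3788]
orientation: [0.001, 0.836, -0.548, 0.001]
contact_force: [1.2, -0.3, -1.4]
finger_gap: 0.0477
finger_force: 20.0
time_s: 31.95
tool_pos: [0.6505, 0.051, 0.3788]
orientation: [0.001, 0.837, -0.548, 0.001]
contact_force: [-0.1, -0.8, -1.8]
finger_gap: 0.0476
finger_force: 20.0
time_s: 32.37
tool_pos: [0.6664, 0.1213, 0.3782]
orientation: [0.002, 0.837, -0.548, 0.001]
contact_force: [-0.3, -0.4, -1.5]
finger_gap: 0.0477
finger_force: 20.0
shift [ 0.0006 -0.0002 -0.124 ] rot [ 0.004 -0.001 -0.002] rows 3.0
```

```bash

python3 -m inch '[{"gripper":0.4,"xyz":[0,0,-0.03],"rotation":[0,0,0]},{"gripper":0.4,"xyz":[0,0,-0.06],"rotation":[0,0,0]},{"gripper":0.4,"xyz":[0,0,-0.09],"rotation":[0,0,0]},{"gripper":0.4,"xyz":[0,0,-0.115],"rotation":[0,0,0]},{"gripper":0.4,"xyz":[0,0,-0.119],"rotation":[0,0,0]}]'
python3 -m inch '[{"gripper":0.4,"xyz":[0,0,0],"rotation":[0,0,0]},{"gripper":0.4,"xyz":[0,0,0],"rotation":[0,0,0]},{"gripper":0.4,"xyz":[0,0,-0.002],"rotation":[0,0,0]},{"gripper":0.4,"xyz":[0,0,-0.004],"rotation":[0,0,0]},{"gripper":0.4,"xyz":[0,0,-0.004],"rotation":[0,0,0]}]'
python3 - <<'E'
from h import *
plan(mix(-.002,-.086),.2542-robot.tip_extent)
E
```

```text
time_s: 32.78
tool_pos: [0.6647, 0.119, 0.2548]
orientation: [0.004, 0.836, -0.549, -0.001]
contact_force: [-1.1, -0.4, -2.1]
finger_gap: 0.0476
finger_force: 20.0
time_s: 33.2
tool_pos: [0.6668, 0.1211, 0.2568]
orientation: [0.001, 0.837, -0.548, 0.002]
contact_force: [-0.5, 0.1, -1.5]
finger_gap: 0.0475
finger_force: 20.0
shift [ 0.0001  0.     -0.0026] rot [ 0.003  0.002 -0.001] rows 0.1
```

```bash

python3 -m inch '[{"gripper":0.4,"xyz":[0,0,-0.001],"rotation":[0,0,0]},{"gripper":0.4,"xyz":[0,0,-0.003],"rotation":[0,0,0]},{"gripper":0.4,"xyz":[0,0,-0.003],"rotation":[0,0,0]},{"gripper":0.4,"xyz":[0,0,-0.003],"rotation":[0,0,0]}]'
python3 -m inch '[{"gripper":0.85,"xyz":[0,0,0],"rotation":[0,0,0]},{"gripper":0.85,"xyz":[0,0,0],"rotation":[0,0,0]},{"gripper":0.85,"xyz":[0,0,0],"rotation":[0,0,0]},{"gripper":0.85,"xyz":[0,0,0],"rotation":[0,0,0]}]'
python3 -m inch '[{"gripper":0.85,"xyz":[0,0,0.002],"rotation":[0,0,0]},{"gripper":0.85,"xyz":[0,0,0.03],"rotation":[0,0,0]},{"gripper":0.85,"xyz":[0,0,0.07],"rotation":[0,0,0]},{"gripper":0.85,"xyz":[0,0,0.11],"rotation":[0,0,0]},{"gripper":0.85,"xyz":[-0.03,-0.03,0.14],"rotation":[0,0,0]}]'
python3 -m inch '[{"gripper":0.85,"xyz":[-0.03,-0.03,0.02],"rotation":[0,0,0]},{"gripper":0.85,"xyz":[-0.06,-0.06,0.02],"rotation":[0,0,0]},{"gripper":0.85,"xyz":[-0.08,-0.08,0.02],"rotation":[0,0,0]},{"gripper":0.85,"xyz":[-0.08,-0.08,0.02],"rotation":[0,0,0]}]'
python3 - <<'E'
from h import *
from bots import locate
for z in(0,.049):
    for o in locate(z=z):
        if (o[0][1]>.05)==(z>0): print(z,np.round(o[0],4),round(o[1],2),o[2], np.round(ML.T@(o[0]-TRAY),4))
V=[]
for n in("scene","side"):
    m,im=grab(n); cv2.imwrite(f"pics/f_{n}.png",im[:,:,::-1]); B=traces(n,"bar_grip"); V.append((m,B[0]["pixels"])); print(n,B[0]["score"],B[0]["pixels"].sum(),B[0]["pixel"])
for y in(.4,.52,.6): print(fit(V,BAR,[.475,.137,y]),[ (np.round(a,4),round(b,2)) for a,b in (fit([v],BAR,[.475,.137,y]) for v in V)])
m,im=optics.camera_model("wrist"),optics.grab_frame("wrist"); B=traces("wrist","bar_grip")
for b in B: print("wrist",b["score"],b["pixel"],b["pixels"].sum())
E
```

```text
time_s: 33.53
tool_pos: [0.6668, 0.1213, 0.254]
orientation: [0.001, 0.837, -0.548, 0.002]
contact_force: [-2.2, 1.0, 5.0]
finger_gap: 0.0472
finger_force: 20.0
time_s: 33.87
tool_pos: [0.6666, 0.1211, 0.2526]
orientation: [0.001, 0.837, -0.548, 0.001]
contact_force: [-0.3, -0.9, -0.1]
finger_gap: 0.0686
finger_force: 0.0
time_s: 34.28
tool_pos: [0.6456, 0.0995, 0.3904]
orientation: [-0.0, 0.837, -0.547, 0.003]
contact_force: [1.4, -0.8, 1.7]
finger_gap: 0.0745
finger_force: 0.0
time_s: 34.62
tool_pos: [0.5585, 0.0137, 0.4082]
orientation: [0.001, 0.836, -0.549, 0.001]
contact_force: [-0.6, 1.4, -0.6]
finger_gap: 0.0749
finger_force: 0.0
0.049 [0.6436 0.1735] 0.88 1 [-0.0026 -0.0286]
0.049 [0.6003 0.2803] 0.87 2 [0.0003 0.0865]
0.049 [0.6249 0.227 ] 0.85 2 [0.0016 0.0279]
0.049 [0.6676 0.1212] 0.76 2 [-0.0013 -0.0862]
scene 0.73 1555 [211.7, 353.9]
side 0.81 1183 [223.2, 279.1]
(array([0.47520693, 0.1387515 , 0.51737993]), np.float64(0.9118844608867922)) [(array([0.4729, 0.1378, 0.5152]), np.float64(0.9)), (array([0.4755, 0.1374, 0.5238]), np.float64(0.93))]
(array([0.47526706, 0.13868358, 0.51714683]), np.float64(0.9130130528839127)) [(array([0.4748, 0.1387, 0.5143]), np.float64(0.9)), (array([0.476 , 0.1376, 0.5186]), np.float64(0.93))]
(array([0.47472141, 0.13775588, 0.52686068]), np.float64(0.9137917566039675)) [(array([0.4738, 0.1385, 0.5153]), np.float64(0.9)), (array([0.476 , 0.1377, 0.5209]), np.float64(0.93))]
wrist 0.9 [225.0, 344.3] 3053
```

View pics/f_scene.png

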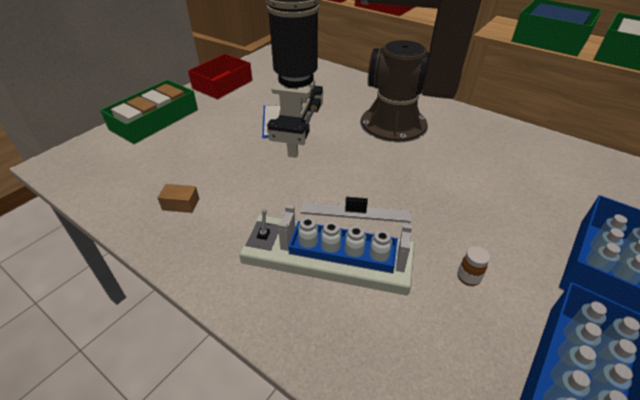

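All four bottles stand in the tray (caps at 308–381, 225–240) and the bat is still toward the robot. Next, the bar.

```bash
python3 -c "
from h import *
plan((.475,.138),.13,.519)"
```

```text
shift [-0.0876  0.1209 -0.0986] rot [0.004 0.001 0.108] rows 4.3
```

```bash

python3 -m inch '[{"gripper":0.7,"xyz":[-0.02,0.03,0],"rotation":[0,0,0.03]},{"gripper":0.7,"xyz":[-0.04,0.06,-0.02],"rotation":[0,0,0.06]},{"gripper":0.7,"xyz":[-0.06,0.09,-0.05],"rotation":[0,0,0.09]},{"gripper":0.7,"xyz":[-0.082,0.126,-0.08],"rotation":[0,0,0.108]},{"gripper":0.7,"xyz":[-0.082,0.126,-0.1],"rotation":[0,0,0.108]}]'
python3 -m inch '[{"gripper":0.7,"xyz":[0,0,0],"rotation":[0,0,0]},{"gripper":0.7,"xyz":[0,0,0],"rotation":[0,0,0]},{"gripper":0.7,"xyz":[0,0,0],"rotation":[0,0,0]},{"gripper":0.7,"xyz":[0,0,0],"rotation":[0,0,0]}]'
python3 - <<'E'
from h import *
plan((.475,.138),.016,.519)
V=[]
for n in("scene","side"):
    m,im=grab(n); B=traces(n,"bar_grip"); V.append((m,B[0]["pixels"]))
print(fit(V,BAR,[.475,.137,.52]))
plan((.475,.138),.016,.519)
E
```

```text
time_s: 36.33
tool_pos: [0.4791, 0.1452, 0.307]
orientation: [-0.0, 0.866, -0.501, 0.002]
contact_force: [0.9, -0.9, -0.5]
finger_gap: 0.0614
finger_force: 0.0
time_s: 36.67
tool_pos: [0.4815, 0.1429, 0.3081]
orientation: [0.0, 0.865, -0.502, 0.002]
contact_force: [0.4, -0.1, 0.6]
finger_gap: 0.0616
finger_force: 0.0
shift [-0.0065 -0.0049 -0.114 ] rot [0.003 0.003 0.   ] rows 2.7
(array([0.47560299, 0.13842324, 0.51642038]), np.float64(0.8732053605756027))
shift [-0.006  -0.0046 -0.1134] rot [0.003 0.002 0.001] rows 2.7
```

```bash

python3 -m inch '[{"gripper":0.7,"xyz":[-0.006,-0.0045,-0.03],"rotation":[0,0,0]},{"gripper":0.7,"xyz":[-0.006,-0.0045,-0.06],"rotation":[0,0,0]},{"gripper":0.7,"xyz":[-0.006,-0.0045,-0.09],"rotation":[0,0,0]},{"gripper":0.7,"xyz":[-0.006,-0.0045,-0.105],"rotation":[0,0,0]},{"gripper":0.7,"xyz":[-0.006,-0.0045,-0.112],"rotation":[0,0,0]}]'
python3 -m inch '[{"gripper":0,"xyz":[0,0,0],"rotation":[0,0,0]},{"gripper":0,"xyz":[0,0,0],"rotation":[0,0,0]},{"gripper":0,"xyz":[0,0,0],"rotation":[0,0,0]},{"gripper":0,"xyz":[0,0,0],"rotation":[0,0,0]},{"gripper":0,"xyz":[0,0,0],"rotation":[0,0,0]}]' 30
python3 -m inch '[{"gripper":0,"xyz":[0,0,0],"rotation":[0,0,0]},{"gripper":0,"xyz":[0,0,0],"rotation":[0,0,0]},{"gripper":0,"xyz":[0,0,0],"rotation":[0,0,0]},{"gripper":0,"xyz":[0,0,0],"rotation":[0,0,0]},{"gripper":0,"xyz":[0,0,0],"rotation":[0,0,0]}]'
```

```text
time_s: 37.28
tool_pos: [0.4741, 0.1378, 0.1928]
orientation: [0.003, 0.865, -0.502, 0.001]
contact_force: [0.4, 0.3, -0.0]
finger_gap: 0.0616
finger_force: 0.0
time_s: 37.7
tool_pos: [0.4749, 0.1388, 0.1958]
orientation: [0.0, 0.865, -0.502, 0.002]
contact_force: [-0.2, 0.4, 0.4]
finger_gap: 0.0338
finger_force: 0.0
time_s: 38.12
tool_pos: [0.4747, 0.1387, 0.1951]
orientation: [0.001, 0.865, -0.502, 0.001]
contact_force: [-1.6, 1.1, 6.5]
finger_gap: 0.0177
finger_force: 30.0
```

```bash

python3 -m inch '[{"gripper":0,"xyz":[0,0,0.035],"rotation":[0,0,0]},{"gripper":0,"xyz":[0,0,0.07],"rotation":[0,0,0]},{"gripper":0,"xyz":[0,0,0.105],"rotation":[0,0,0]},{"gripper":0,"xyz":[0,0,0.14],"rotation":[0,0,0]},{"gripper":0,"xyz":[0,0,0.17],"rotation":[0,0,0]}]'
python3 -m inch '[{"gripper":0,"xyz":[0.03,0.012,0],"rotation":[0,0,-0.02]},{"gripper":0,"xyz":[0.06,0.024,0],"rotation":[0,0,-0.04]},{"gripper":0,"xyz":[0.09,0.036,0],"rotation":[0,0,-0.07]},{"gripper":0,"xyz":[0.12,0.048,0],"rotation":[0,0,-0.09]},{"gripper":0,"xyz":[0.15,0.06,0],"rotation":[0,0,-0.108]}]'
python3 -m inch '[{"gripper":0,"xyz":[0.01,0.002,0],"rotation":[0,0,0]},{"gripper":0,"xyz":[0.01,0.002,0],"rotation":[0,0,0]},{"gripper":0,"xyz":[0.01,0.002,0],"rotation":[0,0,0]},{"gripper":0,"xyz":[0.01,0.002,0],"rotation":[0,0,0]}]'
cat > barm.py <<'E'
from h import *
s=robot.observe(); V=[]; z=s["tool_pos"][2]-.1951; ims={}
for n in("scene","side"):
    m,im=grab(n); ims[n]=(m,im); B=traces(n,"bar_grip")
    if B: V.append((m,B[0]["pixels"])); print(n,round(B[0]["score"],2),B[0]["pixels"].sum())
P=BAR[:1]
for v in (V,V[:1],V[1:]): print(fit(v,P,[*s["tool_pos"][:2],.41],z=z))
plan(TRAY,z+.1951-robot.tip_extent,.41)
E
python3 barm.py
```

```text
time_s: 38.53
tool_pos: [0.4742, 0.1383, 0.3666]
orientation: [0.001, 0.865, -0.502, 0.001]
contact_force: [0.9, 1.5, -3.1]
finger_gap: 0.018
finger_force: 30.0
time_s: 38.95
tool_pos: [0.6255, 0.1989, 0.3637]
orientation: [0.002, 0.836, -0.548, 0.001]
contact_force: [0.4, -0.1, -3.6]
finger_gap: 0.0177
finger_force: 30.0
time_s: 39.28
tool_pos: [0.6337, 0.2002, 0.3639]
orientation: [0.002, 0.837, -0.548, 0.001]
contact_force: [-0.6, -1.2, -3.3]
finger_gap: 0.0174
finger_force: 30.0
scene 0.66 1705
side 0.82 838
(array([0.63472868, 0.19929116, 0.40533878]), np.float64(0.7327018236066162))
(array([0.63176792, 0.19909871, 0.40981464]), np.float64(0.7124947764312578))
(array([0.63449369, 0.20164097, 0.40728183]), np.float64(0.7618577075098815))
shift [ 0.0007  0.0004 -0.0014] rot [ 0.003  0.001 -0.001] rows 0.0
```

```bash

python3 -m inch '[{"gripper":0,"xyz":[0.001,0,-0.015],"rotation":[0,0,0]},{"gripper":0,"xyz":[0.001,0,-0.03],"rotation":[0,0,0]},{"gripper":0,"xyz":[0.001,0,-0.03],"rotation":[0,0,0]},{"gripper":0,"xyz":[0.001,0,-0.03],"rotation":[0,0,0]}]'
cat >> barm.py <<'E'
o=[]
for n in ims:
    m,ii=ims[n]; u,v=proj(m,np.r_[TRAY,.11])[0].astype(int); o.append(cv2.resize(ii[v-60:v+60,u-100:u+100],None,fx=4,fy=4,interpolation=cv2.INTER_CUBIC)[:300 if 0 else None])
import sys; cv2.imwrite(sys.argv[1],cv2.resize(np.vstack(o),(500,600))[:,:,::-1])
E
python3 barm.py pics/bar1.png
```

```text
time_s: 39.82
tool_pos: [0.6351, 0.2004, 0.3345]
orientation: [0.002, 0.837, -0.548, 0.001]
contact_force: [-0.5, 0.1, -2.0]
finger_gap: 0.0178
finger_force: 30.0
scene 0.82 1642
side 0.6 773
(array([0.63659808, 0.19935549, 0.41035154]), np.float64(0.7203229931452033))
(array([0.63447948, 0.20056622, 0.41338651]), np.float64(0.7077586206896552))
(array([0.63835138, 0.19995963, 0.40778823]), np.float64(0.7423625254582484))
shift [-0.0013  0.0001 -0.0015] rot [ 0.003  0.002 -0.001] rows 0.0
```

View pics/bar1.png

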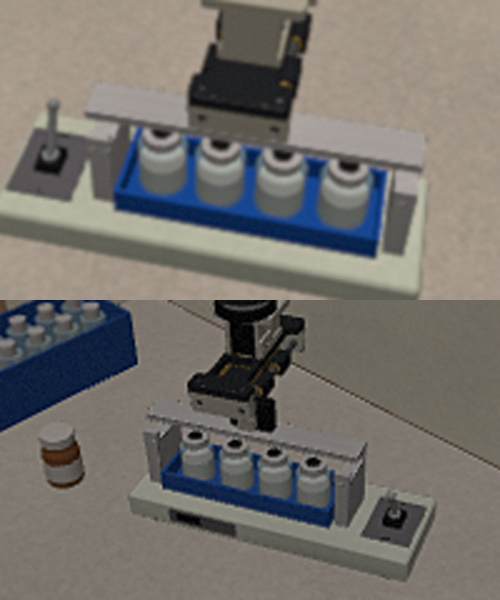

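The bar sits just above both brackets, overhanging evenly and in line. I'll lower it gently.

```bash

python3 -m inch '[{"gripper":0,"xyz":[0,0,-0.004],"rotation":[0,0,0]},{"gripper":0,"xyz":[0,0,-0.008],"rotation":[0,0,0]},{"gripper":0,"xyz":[0,0,-0.01],"rotation":[0,0,0]},{"gripper":0,"xyz":[0,0,-0.01],"rotation":[0,0,0]}]'
python3 -m inch '[{"gripper":0,"xyz":[0,0,-0.003],"rotation":[0,0,0]},{"gripper":0,"xyz":[0,0,-0.006],"rotation":[0,0,0]},{"gripper":0,"xyz":[0,0,-0.009],"rotation":[0,0,0]},{"gripper":0,"xyz":[0,0,-0.009],"rotation":[0,0,0]}]'
```

```text
time_s: 40.35
tool_pos: [0.6353, 0.2005, 0.3238]
orientation: [0.002, 0.837, -0.548, 0.001]
contact_force: [0.9, 0.6, -2.8]
finger_gap: 0.0178
finger_force: 30.0
time_s: 40.68
tool_pos: [0.6354, 0.2005, 0.3148]
orientation: [0.002, 0.837, -0.548, 0.001]
contact_force: [0.4, 0.6, -2.7]
finger_gap: 0.0177
finger_force: 30.0
```

```bash

python3 -m inch '[{"gripper":0,"xyz":[0,0,-0.002],"rotation":[0,0,0]},{"gripper":0,"xyz":[0,0,-0.003],"rotation":[0,0,0]},{"gripper":0,"xyz":[0,0,-0.003],"rotation":[0,0,0]}]'
python3 -m inch '[{"gripper":0,"xyz":[0,0,-0.001],"rotation":[0,0,0]},{"gripper":0,"xyz":[0,0,-0.001],"rotation":[0,0,0]}]'
python3 barm.py pics/bar2.png
```

```text
time_s: 40.93
tool_pos: [0.6355, 0.2005, 0.3124]
orientation: [0.002, 0.837, -0.548, 0.001]
contact_force: [-0.5, -0.3, -2.3]
finger_gap: 0.0183
finger_force: 30.0
time_s: 41.1
tool_pos: [0.6356, 0.2006, 0.3117]
orientation: [0.001, 0.837, -0.548, 0.001]
contact_force: [0.4, 0.1, -2.9]
finger_gap: 0.018
finger_force: 30.0
scene 0.65 1366
side 0.71 776
(array([0.63722943, 0.2007092 , 0.41148573]), np.float64(0.6661433161612407))
(array([0.63352041, 0.20058964, 0.40530053]), np.float64(0.6057649667405764))
(array([0.63706676, 0.19972086, 0.42168533]), np.float64(0.7385554425228891))
shift [-0.0011  0.0002 -0.0002] rot [ 0.004  0.    -0.001] rows 0.0
```

View pics/bar2.png

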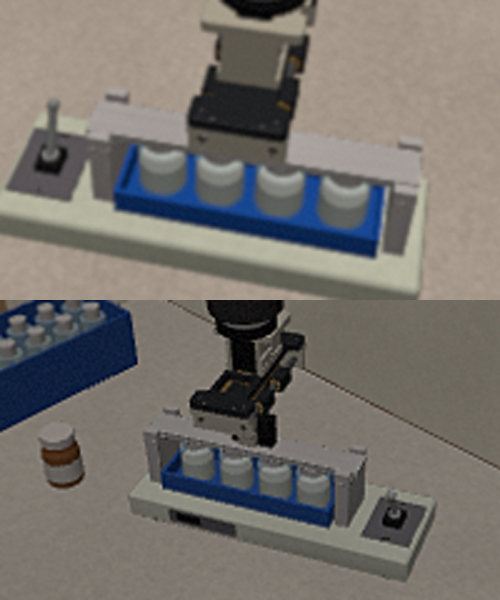

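The bar is down between the cheeks at both ends. I'll lower it the last millimetre and let go.

```bash

python3 -m inch '[{"gripper":0,"xyz":[-0.0005,0,-0.001],"rotation":[0,0,0]},{"gripper":0,"xyz":[-0.0005,0,-0.0015],"rotation":[0,0,0]},{"gripper":0,"xyz":[-0.0005,0,-0.0015],"rotation":[0,0,0]}]'
python3 -m inch '[{"gripper":0.6,"xyz":[0,0,0],"rotation":[0,0,0]},{"gripper":0.6,"xyz":[0,0,0],"rotation":[0,0,0]},{"gripper":0.6,"xyz":[0,0,0],"rotation":[0,0,0]},{"gripper":0.6,"xyz":[0,0,0],"rotation":[0,0,0]},{"gripper":0.6,"xyz":[0,0,0],"rotation":[0,0,0]}]'
python3 -m inch '[{"gripper":0.6,"xyz":[0,0,0.03],"rotation":[0,0,0]},{"gripper":0.6,"xyz":[0,0,0.06],"rotation":[0,0,0]},{"gripper":0,"xyz":[0,0,0.085],"rotation":[0,0,0]},{"gripper":0,"xyz":[0.01,-0.03,0.085],"rotation":[0,0,0]},{"gripper":0,"xyz":[0.01,-0.05,0.085],"rotation":[0,0,0]}]'
python3 - <<'E'
from h import *
plan(mix(-.07,-.2),.2)
E
```

```text
time_s: 41.55
tool_pos: [0.6352, 0.2006, 0.3112]
orientation: [0.001, 0.837, -0.548, 0.002]
contact_force: [-2.1, -1.2, 4.5]
finger_gap: 0.0182
finger_force: 30.0
time_s: 41.97
tool_pos: [0.6351, 0.2006, 0.3101]
orientation: [0.001, 0.837, -0.548, 0.001]
contact_force: [-0.6, -0.5, -0.6]
finger_gap: 0.0455
finger_force: 0.0
time_s: 42.38
tool_pos: [0.6461, 0.1503, 0.3973]
orientation: [-0.0, 0.837, -0.547, 0.002]
contact_force: [-0.2, -0.3, -0.9]
finger_gap: 0.0377
finger_force: 0.0
shift [ 0.0039 -0.1609 -0.0192] rot [ 0.002  0.004 -0.003] rows 3.9
```

```bash

python3 -m inch '[{"gripper":0,"xyz":[0.001,-0.04,0],"rotation":[0,0,0]},{"gripper":0,"xyz":[0.002,-0.08,0],"rotation":[0,0,0]},{"gripper":0,"xyz":[0.003,-0.12,0],"rotation":[0,0,0]},{"gripper":0,"xyz":[0.004,-0.159,0],"rotation":[0,0,0]},{"gripper":0,"xyz":[0.004,-0.159,0],"rotation":[0,0,0]}]'
python3 -m inch '[{"gripper":0,"xyz":[0,0,0],"rotation":[0,0,0]},{"gripper":0,"xyz":[0,0,0],"rotation":[0,0,0]},{"gripper":0,"xyz":[0,0,0],"rotation":[0,0,0]}]'
sed -i 's/^s=robot.*/s={"tool_pos":np.r_[TRAY,.3111]}; V=[]; z=.116; ims={}/; s/^P=.*/P=BAR/; s/^plan.*/plan(mix(-.07,-.2),.085)/' barm.py; python3 barm.py pics/bar3.png
```

```text
time_s: 42.8
tool_pos: [0.6487, -0.0141, 0.3953]
orientation: [0.002, 0.835, -0.55, 0.001]
contact_force: [-1.3, 1.9, 0.3]
finger_gap: 0.0052
finger_force: 0.0
time_s: 43.05
tool_pos: [0.6491, -0.0076, 0.3951]
orientation: [0.001, 0.837, -0.548, 0.001]
contact_force: [-0.9, 0.5, -0.3]
finger_gap: 0.0003
finger_force: 0.0
scene 0.75 2339
side 0.82 921
(array([0.63568824, 0.19925018, 0.40842164]), np.float64(0.8687326645564575))
(array([0.63476737, 0.20103412, 0.40102328]), np.float64(0.9083139083139083))
(array([0.63752427, 0.20044896, 0.39268892]), np.float64(0.8365122615803815))
shift [ 0.0009 -0.0032 -0.1321] rot [ 0.004  0.    -0.003] rows 3.2
```

View pics/bar3.png

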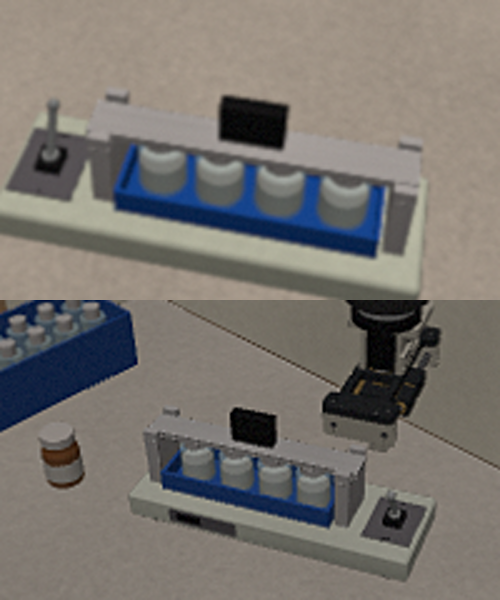

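The bar lies flat in both notches, centred, grip up, and it is released. Now I'll flip the switch on.

```bash

python3 -m inch '[{"gripper":0,"xyz":[0.001,-0.003,-0.03],"rotation":[0,0,0]},{"gripper":0,"xyz":[0.001,-0.003,-0.06],"rotation":[0,0,0]},{"gripper":0,"xyz":[0.001,-0.003,-0.09],"rotation":[0,0,0]},{"gripper":0,"xyz":[0.001,-0.003,-0.12],"rotation":[0,0,0]},{"gripper":0,"xyz":[0.001,-0.003,-0.13],"rotation":[0,0,0]}]'
python3 -m inch '[{"gripper":0,"xyz":[0,0,0],"rotation":[0,0,0]},{"gripper":0,"xyz":[0.013,0.006,0],"rotation":[0,0,0]},{"gripper":0,"xyz":[0.027,0.012,0],"rotation":[0,0,0]},{"gripper":0,"xyz":[0.04,0.018,0],"rotation":[0,0,0]},{"gripper":0,"xyz":[0.053,0.023,0],"rotation":[0,0,0]}]'
python3 -m inch '[{"gripper":0,"xyz":[0,0,0],"rotation":[0,0,0]},{"gripper":0,"xyz":[-0.03,-0.013,0],"rotation":[0,0,0]},{"gripper":0,"xyz":[-0.05,-0.022,0],"rotation":[0,0,0]},{"gripper":0,"xyz":[-0.05,-0.022,0.04],"rotation":[0,0,0]},{"gripper":0,"xyz":[-0.06,-0.04,0.08],"rotation":[0,0,0]}]'
python3 -m inch '[{"gripper":0,"xyz":[-0.02,-0.03,0.03],"rotation":[0,0,0]},{"gripper":0,"xyz":[-0.04,-0.06,0.05],"rotation":[0,0,0]},{"gripper":0,"xyz":[-0.04,-0.06,0.05],"rotation":[0,0,0]}]'
python3 barm.py pics/bar4.png
```

```text
time_s: 43.67
tool_pos: [0.6485, -0.0109, 0.2606]
orientation: [0.003, 0.837, -0.548, -0.001]
contact_force: [-1.0, 0.3, -0.9]
finger_gap: 0.0001
finger_force: 0.0
time_s: 44.08
tool_pos: [0.7044, 0.0122, 0.2683]
orientation: [0.0, 0.837, -0.547, 0.002]
contact_force: [0.4, -0.3, 0.1]
finger_gap: 0.0004
finger_force: 0.0
time_s: 44.5
tool_pos: [0.643, -0.0261, 0.343]
orientation: [0.003, 0.837, -0.547, 0.0]
contact_force: [2.9, 0.1, 1.1]
finger_gap: 0.0005
finger_force: 0.0
time_s: 44.75
tool_pos: [0.6019, -0.0902, 0.3999]
orientation: [-0.001, 0.836, -0.548, 0.005]
contact_force: [0.7, 0.5, -0.0]
finger_gap: 0.0005
finger_force: 0.0
scene 0.65 2305
side 0.78 852
(array([0.63528368, 0.19961213, 0.41298922]), np.float64(0.8273926248160293))
(array([0.63513746, 0.19943121, 0.41449704]), np.float64(0.896887159533074))
(array([0.63464218, 0.20098902, 0.41168132]), np.float64(0.7675675675675676))
shift [ 0.0463  0.0764 -0.13  ] rot [ 0.003  0.002 -0.001] rows 3.8
```

View pics/bar4.png

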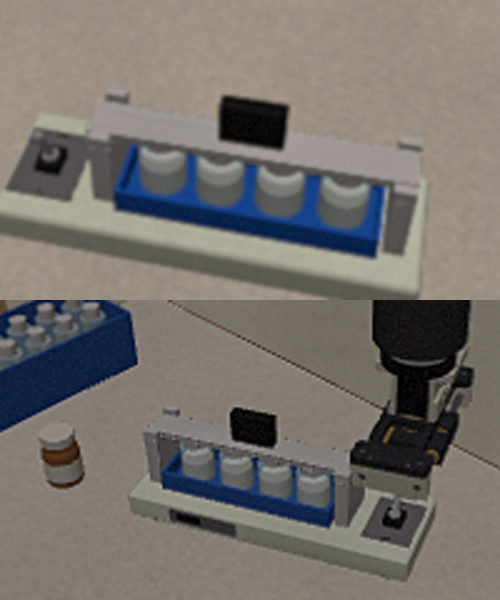

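The bat now leans away from the robot, foreshortened in the scene view at (50,155): ON. The bar and bottles are in place and the robot is clear, so I'll hand in.

```bash
python3 -c "
from workcell import robot
print(robot.job_done())"
```

```text
the job is handed in; nothing more can be done
None
```

The job is handed in: switch off first, all four bottles upright in the tray, the bar released flat and centred in both notches, then the switch back on, with the carton and pill jar left alone and about 45 s on the clock.

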